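# Change the plate in the dovetail dock and pack the carving set into its shadow tray

## Task

Change the bench over from wax carving: press the red catch of the dovetail dock so that the wooden-block plate springs free, slide it out, then slide the blue-block plate in, nose first, until it is fully home and the catch has clicked. Pack the carving set away in the black shadow-cut tray, each thing resting on the floor of the cavity cut to its own outline: the wooden-block plate, and whichever of the wax bar, red tin, ball punch and brass angle stop are lying on the bench. Leave the dark pointed centre punch, battery and pencil where they are.

Things in the scene. Friction and masses are not known exactly. Their poses are not given: they have to be found in the camera images.
- home (a point): Point on the floor of the dovetail dock, 10 mm above the bench, under the middle of a plate's underside when it is fully home. x: direction of insertion, from the mouth to the catch; z up. End stops halt a plate 1.5 mm beyond. A brass spring plunger (3 to 5 N) pushes the plate back over the last 18 mm; held by the catch it rests about 1 mm short (x = -1 mm).
- rail_mouth (a point): Mouth of the dock's undercut aluminium rails, on the floor, 40 mm before home; axes as home. The rails run from here 60 mm towards the catch, reach 11 mm above the floor, 75 mm wide over all; a plate has 1.7 mm play to each side and 3 mm upward in them. A plate can be lifted clear only when its middle is more than 77 mm before home.
- landing (a point): Point on the flat floor before the rails, 85 mm before home, axes as home: a plate set down with its middle here, nose to the catch, can be pushed straight in. Guides 9 mm high stand beside its front half, flaring from 48 mm apart at the rails to 68 mm, 36 mm further out. The dock's dark steel base is 208 x 80 mm, fixed, and ends 112 mm before home.
- catch (a joint): Tilt of the sprung catch lever, rad: 0 = tooth down (locked behind the nose ridge of a plate at home, or at rest if none); grows as the red pad is pressed, stop at 0.22 (5.5 N). Above about 0.1 the plate is free and the plunger throws it about 16 mm towards the mouth, out of the catch's grip. A plate pushed in (about 10 N) lifts the tooth itself; it snaps down at home.
- catch_pad (a point): Middle of the top of the catch's red push pad (22 mm along the way, 26 mm across), 28 mm above the bench, 82 mm beyond home; goes down about 5 mm when pressed from above.
- old_plate_grip (a point): Middle of the old plate's light wooden block; the plate stands in the dock at the start. Block 38 (x) x 30 (y) mm, from 8 to 46 mm above the plate's underside; this point is 30 mm above the underside and 15 mm behind the foot's middle. x points to the nose, z up. 0.15 kg. In the dock grip the 30 mm width with the fingertips above the rails (11 mm above the underside).
- old_plate_foot (a point): Middle of the underside of the old plate's aluminium dovetail foot, 72 mm long (x), 44 mm wide below and 35 mm at its top, 8 mm high, slippery (friction 0.2); same axes; block's middle at x = -15 mm, nose at x = +36 mm.
- new_plate_grip (a point): Middle of the blue block (two brass strips on top) of the new plate, lying on the bench right way up at the start; same sizes and axes as the old plate.
- new_plate_foot (a point): Middle of the underside of the new plate's foot, same axes and offsets as on the old plate; in the dock its nose (+x) points to the catch.
- tray_top (a point): Middle of the top of the fixed black shadow-cut tray, 204 (x) x 242 (y) mm, on rubber feet, top 18 mm above the bench. Each cavity has a yellow floor 12 mm above the bench (6 mm deep) and 2.5 mm play on each side.
- slot_plate (a point): Middle of the floor of the tray's cavity for the old plate, 77 (x) x 49 (y) mm, either way round; tray axes.
- slot_wax (a point): Middle of the floor of the tray's cavity for the wax bar, 121 (x) x 34 (y) mm; tray axes.
- slot_tin (a point): Middle of the floor of the tray's round cavity for the red tin, 56 mm across; tray axes.
- slot_punch (a point): Middle of the floor of the tray's cavity for the ball punch, 78 (x) x 20 (y) mm; tray axes; either way round.
- slot_angle (a point): Point on the floor of the tray's L-shaped cavity where the point angle_grip of the brass angle stop belongs (axes of the stop parallel to the tray's axes and pointing the same way); tray axes.
- wax_mid (a point): Centre of the dark red bar of carving wax, 29 (x) x 116 (y) x 28 (z) mm, lying on the bench; y along the bar. None if absent.
- tin_mid (a point): Centre of the red-lidded round tin, 51 mm across, 22 mm high, lid fixed; z is its axis. None if absent.
- punch_mid (a point): Centre of the steel ball-ended punch, 73 mm long (y), 15 mm thick, lying on the bench without rolling, ball to -y. None if absent.
- angle_grip (a point): Middle of the long leg (half-way up, 4 mm from mid-length) of the brass angle stop, an L 18 mm high lying flat: long leg 60 (x) x 16 (y) mm from x = -26 to +34 mm of this point, y = -8 to +8; short leg 16 (x) x 32 (y) mm from x = +18 to +34, y = +8 to +40. Same side up throughout. 0.09 kg. None if absent.
- centre_punch_mid (a point): Dark pointed steel centre punch, 100 mm long, 9 mm thick, bystander.
- aa_cell_mid (a point): Small green and yellow battery, 50 x 15 mm, bystander.
- pencil_mid (a point): Green pencil, 123 mm, bystander.
There are look-alikes about, which are no part of the job. Leave any orange look-alike of the part that bears old_plate_grip alone.

How it is judged (in metres and radians):
On the way, in this order (a step that is already met when the one before it is completed fails the run):
1. the red catch is pressed down, with the old plate still in the dock (value of joint catch above 0.06 rad and distance between old_plate_foot and home below 0.04 m), for 0.05 s.
2. the old plate is out of the dock (distance between old_plate_foot and home above 0.08 m), for 0.2 s.
3. the new plate is home in the dock and the catch has clicked (x of new_plate_foot in the frame of home between -0.0035 and 0.0035 m and value of joint catch below 0.04 rad and y of new_plate_foot in the frame of home between -0.004 and 0.004 m and z of new_plate_foot in the frame of home between -0.003 and 0.005 m and angle between the x axis of new_plate_foot and the x axis of home, either way round below 0.1 rad and x of new_plate_grip in the frame of home below 0 m), for 0.3 s.
At the end, for the whole second after the job is handed in: New plate in the dock, nose to the catch, within 3.5 mm of home, catch down (under 0.04 rad); old plate (upright) and every part present at rest on the floors of their own cavities: centres within 7 mm sideways (punch 15 mm), at most 3 mm above the floor (all of step 3 and horizontal distance between old_plate_foot and slot_plate below 0.007 m and z of old_plate_foot in the frame of slot_plate below 0.003 m and angle between old_plate_foot's own z axis and vertical below 0.08 rad and linear speed of each of old_plate, wax_bar, rouge_tin, ball_punch, angle_stop, new_plate below 0.02 m/s and horizontal distance between wax_mid and slot_wax below 0.007 m and z of wax_mid in the frame of slot_wax below 0.017 m and horizontal distance between tin_mid and slot_tin below 0.007 m and z of tin_mid in the frame of slot_tin below 0.014 m and horizontal distance between punch_mid and slot_punch below 0.015 m and z of punch_mid in the frame of slot_punch below 0.0105 m and horizontal distance between angle_grip and slot_angle below 0.007 m and z of angle_grip in the frame of slot_angle below 0.012 m); the robot touches nothing.
It fails at once if the centre punch, the battery or the pencil is moved by more than 4 cm (distance of any of centre_punch_mid, aa_cell_mid, pencil_mid from where it was at the start of the episode above 0.04 m).
Of wax_bar, rouge_tin, ball_punch, angle_stop only 2 to 4 are there at a start; the rules pass over those that are not, and their reading is None.
At some moment in a run one of wax_bar, rouge_tin, ball_punch, angle_stop may be knocked a few centimetres aside while the robot is not near it.
Once in a run the grip may slacken for a moment while it holds something.
It also fails if it takes over 210 s, if anything falls off the work surface, if the arm or the gripper's body presses on something with over 40 N, if the wrist force passes 120 N, or if a joint passes its speed limit or range.

## Robot

A 6-joint arm with a two-finger parallel gripper is mounted at the origin on a cart in front of the work surface, level with it; the furniture and walls round the work are solid. World frame = base frame: x ahead of the robot, y to its left, z up, the work surface at z = 0. Lengths are in mm, angles in rad, forces in N, time in s.
With the tool pointing down it reaches from about 275 to 750 mm from the base axis. Payload 10.2 kg.
Tool frame: the origin (TCP) lies midway between the tips of the shut fingers; the grasp point (between the pads) lies 19 mm behind it; z points along the fingers, y is the line along which they close (so a half turn about z gives the same grasp; the last joint's range is limited). The gripper opens to 85 mm and grips with 20 to 120 N. Pads are 22 mm wide; open, the fingers measure 114 mm over their backs; the gripper's body (76 mm by 85 mm) begins 54 mm behind the grasp point. The pads swing forward as they close: fully open they stand 13 mm farther back than shut.
Start: joints at [0.927, 0.313, 1.498, -0, 1.331, -0.223], TCP at [214.471, 479.201, 231.294] pointing down, gripper open.
Joint ranges: [-2.94, 2.94], [-0.97, 2.17], [0.19, 2.56], [-1.23, 4.37], [0.02, 3.11], [-2.88, 2.88]. Speed limits (rad/s): [2.39, 2.39, 3.01, 3.14, 3.14, 3.14].

## Interface

Orientations are given as a unit quaternion [w, x, y, z].
In Python, from rig import sense, capture, finish_job, find_in, place_of gives the robot as it stands. The module is installed in compiled form; this text tells all that it offers.
- The arm moves only by the shell command python3 -m jog 'ROWS' [FORCE]. ROWS is JSON, a list of rows, each an object of numbers: "tx", "ty", "tz": the shift along the tool's x, y, z in mm; "ax", "ay", "az": the turn, a rotation vector about the tool's x, y, z in rad; "jaw": the closure, from -1 (fully open) to 1 (shut), so that 0 is half open. In form: [{"tx": .., "ty": .., "tz": .., "ax": .., "ay": .., "az": .., "jaw": ..}, ...]. A call has 1 to 5 rows; each row shifts and turns the commanded pose from where the row before left it, along the tool's axes as they then stand; what a row does not reach is not made up. A row lasts 1/8 s, in which the tool goes at most 62.5 mm and 10.7 degrees, less where a joint would pass 70% of its speed; a pose out of reach is approached as far as the arm can. A call with a gripper value outside its range is refused whole. The fingers move at their own pace and stop on an object; FORCE is the grip in N (left out, the last holds). Time passes only in rows, so rows that do not move let the fingers close. It gives the time, the measured TCP pose, the force, the opening and the grip force at its end, in the units of the state.
- sense(): the state, without advancing time (a new reading comes with each control period).
- capture(name): name is "scene" or "top" or "wrist"; returns a dict with "color" (420x560x3 uint8, red, green, blue), "depth" (420x560 float32, mm along the optical axis (not along the pixel's ray), 0 where there is no reading), "fx", "fy", "cx", "cy" (pixels), "k1" (the pictures are not rectified: a ray, as slopes to the right and down, at radius r is drawn at 1 + k1 r^2 times it, then the intrinsics apply), "camera_from_world" (4x4, takes a point from world to camera coordinates); the wrist camera has in their place "mount" (4x4, takes a point from camera to tool coordinates, whose origin is the TCP and whose axes are the flange's). Camera axes: x right, y up, looking along -z (the intrinsics and any distortion apply to the point x, -y, -z); pixel columns grow to the right and rows downward; lengths in mm; the calibration is good to about 2 mm. A picture is of the moment at which its call begins: read the wrist's pose just before it.
- finish_job(): hands the job in; it is judged then, once.
Trained networks look in the newest picture that a camera, given by its name, has taken for a name from the list of things; names that differ only in an ending like _2 or _b are one class to them, and where a whole thing is asked for, a point or a joint stands for the part that bears it (a point fixed in the world has none). Each returns a list of dicts, best first, with "conf" (0 to 1); they miss things now and then, are a little off and sometimes report something else, mostly with a low value. They report only what shows in the picture. A call takes as long as a camera call. They do not tell look-alikes from the thing itself.
- find_in(query, camera): "centre" ([column, row] in pixels, amid what is visible of it).
- place_of(query, camera): "centre" ([column, row] in pixels: a listed point, or the origin of a listed thing).
The state is a dict: "time_s": time; "joints": joint angles; "dq": joint speeds; "tau": joint torques, N m; "eef_pos": TCP position; "ee_rot": TCP orientation; "force": force on the tool from outside, world axes, zero at the start; "wrist_torque": the same for the moment, N m; "grip_width": opening from 0.0 (shut) to 1.0 (fully open); "grip_force": force on a finger pad.
Only numpy, scipy, OpenCV 4.12 (cv2) and the standard library are available. Lean on these libraries where they do the work, as an engineer would, in place of code of your own. Each camera call takes 0.05 s, during which the arm holds its last target. There are 200 camera calls.

## Working session

There is one attempt and no reset: what is moved stays moved. The work goes in short steps, Python scripts to look and compute and a shell command to move; the robot and the scene stay as the last step left them, time stands still between calls to the robot, and variables do not carry over. Pictures are saved under pics/ and viewed, at most 14 in all, crops included, and the job is handed in when it is done.

```bash
mkdir -p pics; cat > h.py <<'E'
import numpy as np, cv2
from rig import sense, capture, find_in, place_of
from scipy.spatial.transform import Rotation as R
def T_tool():
    s=sense(); q=s["ee_rot"]; T=np.eye(4)
    T[:3,:3]=R.from_quat([q[1],q[2],q[3],q[0]]).as_matrix(); T[:3,3]=s["eef_pos"]; return T
def shot(n):
    T=T_tool(); c=capture(n)
    c["wfc"]=T@np.array(c["mount"]) if n=="wrist" else np.linalg.inv(np.array(c["camera_from_world"]))
    return c
def ray(c,px):
    d=(np.array(px,float)-[c["cx"],c["cy"]])/[c["fx"],c["fy"]]; u=d.copy()
    for _ in range(20): u=d/(1+c["k1"]*(u@u))
    return np.array([u[0],-u[1],-1.])
def at_z(c,px,z):
    r=c["wfc"][:3,:3]@ray(c,px); o=c["wfc"][:3,3]; return o+r*(z-o[2])/r[2]
def at_d(c,px):
    x,y=int(round(px[0])),int(round(px[1])); p=c["depth"][max(0,y-2):y+3,max(0,x-2):x+3]; p=p[p>0]
    if not len(p): return None
    return c["wfc"][:3,:3]@(ray(c,px)*np.median(p))+c["wfc"][:3,3]
def proj(c,P):
    p=np.linalg.inv(c["wfc"])@np.append(P,1); u=np.array([p[0],-p[1]])/-p[2]
    return u*(1+c["k1"]*(u@u))*[c["fx"],c["fy"]]+[c["cx"],c["cy"]]
def cloud(c):
    v,u=np.mgrid[0:420,0:560]; d=np.stack([(u-c["cx"])/c["fx"],(v-c["cy"])/c["fy"]],-1); w=d.copy()
    for _ in range(20): w=d/(1+c["k1"]*(w**2).sum(-1,keepdims=True))
    P=np.stack([w[...,0],-w[...,1],-np.ones(w.shape[:2])],-1)*c["depth"][...,None]
    return P@c["wfc"][:3,:3].T+c["wfc"][:3,3]
def save(c,n): cv2.imwrite("pics/"+n,c["color"][...,::-1])
E
python3 - <<'E'
from h import *
np.set_printoptions(precision=1,suppress=True)
names="old_plate_grip new_plate_grip home rail_mouth landing catch_pad tray_top slot_plate slot_wax slot_tin slot_punch slot_angle wax_mid tin_mid punch_mid angle_grip centre_punch_mid aa_cell_mid pencil_mid old_plate_foot new_plate_foot".split()
for n in ["top","scene"]:
    c=shot(n); save(c,n+".png"); print(n,c["wfc"][:3,3],c["fx"])
    for q in names:
        for r in place_of(q,n)[:2]:
            if r["conf"]>.25: print(q,np.array(r["centre"]),round(r["conf"],2),at_d(c,r["centre"]))
E
```

```text
top [ 165.4  -16.6 1551.5] 469.7411390180118
old_plate_grip [297.9 189.7] 0.78 [583.6 -72.2  54.3]
old_plate_grip [420.3 230. ] 0.54 [ 466.4 -481.9   47. ]
new_plate_grip [381.4 205. ] 0.59 [ 545.4 -351.5   47.8]
home [300.8 188.1] 0.79 [589.3 -81.6  55.1]
home [366.5 270.5] 0.27 [ 330.2 -309.2   11.1]
landing [298.1 215. ] 0.9 [507.9 -77.4   9.9]
catch_pad [300.  167.4] 0.47 [675.  -78.4  13.2]
tray_top [222.6 203.5] 0.86 [534.8 178.2  17.7]
slot_plate [206.7 187. ] 0.62 [591.8 237.5  11.6]
slot_wax [251.1 207.8] 0.9 [525.3  81.7  12.5]
slot_tin [226.4 219.9] 0.89 [480.  162.2  12.8]
slot_punch [232.3 194.2] 0.63 [570.  148.2  12.1]
slot_punch [224.5 204. ] 0.53 [533.4 171.7  17.3]
slot_angle [205.9 215.7] 0.7 [491.4 232.3  12.6]
slot_angle [302.  187.3] 0.27 [592.3 -85.5  54.8]
wax_mid [205.9 187.8] 0.43 [588.5 239.9  12.8]
punch_mid [352.4 245.2] 0.74 [ 413.8 -262.5    4. ]
punch_mid [380.1 251.5] 0.41 [ 395.3 -354.8   10. ]
angle_grip [352.1 244.4] 0.73 [ 416.7 -261.7    2.4]
centre_punch_mid [406.8 183.3] 0.56 [ 639.4 -452.9   -0.5]
aa_cell_mid [367.7 267.2] 0.54 [ 342.7 -315.5 
[... 1070 characters left out ...]
44. ]
slot_punch [257.3 183. ] 0.56 [586.9 146.9  14.1]
slot_angle [220.1 185.8] 0.92 [490.6 227.1  13.7]
punch_mid [374.8 277.8] 0.73 [ 534.  -356.2   45.8]
punch_mid [347.2 316.6] 0.59 [ 414.9 -362.4    4.3]
angle_grip [324.3 289. ] 0.74 [ 428.8 -273.6   18.3]
angle_grip [230.9 197.8] 0.61 [479.4 159.8  13.5]
centre_punch_mid [423.7 285.2] 0.71 [ 634.1 -456.3    4.7]
aa_cell_mid [308.6 327.5] 0.53 [ 320.9 -312.    10.7]
pencil_mid [207.6 141.1] 0.41 [620.6 454.5   2.5]
old_plate_foot [399.1 330.5] 0.96 [ 452.4 -480.6   46.6]
old_plate_foot [320.8 289.1] 0.34 [ 422.1 -267.1   18.3]
new_plate_foot [374.3 277.5] 0.96 [ 532.3 -355.2   48.2]
new_plate_foot [206.9 139.6] 0.68 [625.7 465.3   0.8]
```

View pics/top.png

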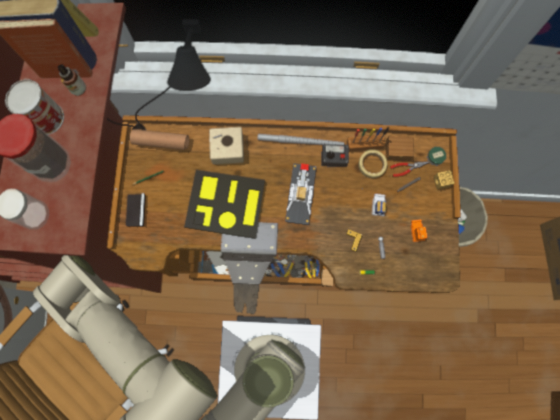

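View pics/scene.png

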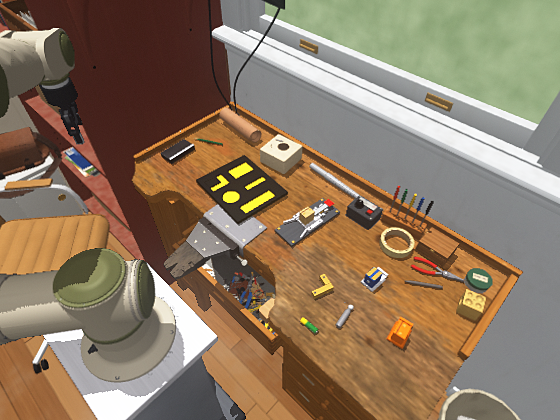

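The top view shows the tray (225,204), the dock with the wooden plate (300,190), and the blue plate (379,204). The brass angle is at (354,240), the ball punch at (381,247), the battery at (367,272), the centre punch at (408,185), the pencil at (148,177) and the orange look-alike at (419,230). I see no wax bar and no red tin: the roll at (160,140) is copper paper and the round tin at (437,155) is green.

```bash
cat > go.py <<'E'
# work out tool-frame shift to a target TCP x y z and yaw(deg) of tool x axis (tool down)
import sys; from h import *
def plan(x,y,z,yaw=None):
    T=T_tool(); Rt=T[:3,:3]
    a=np.radians(yaw) if yaw is not None else np.arctan2(Rt[1,0],Rt[0,0])
    G=np.column_stack([[np.cos(a),np.sin(a),0],[np.sin(a),-np.cos(a),0],[0,0,-1]])
    rv=R.from_matrix(Rt.T@G).as_rotvec(); d=Rt.T@(np.array([x,y,z])-T[:3,3])
    print("now",T[:3,3].round(1),"yaw",np.degrees(np.arctan2(Rt[1,0],Rt[0,0])).round(1),"shift",d.round(1),"rot",rv.round(3),"q6",round(sense()["joints"][5],2),"t",sense()["time_s"], "dist rows",(np.linalg.norm(d)/62.5).round(1))
if __name__=="__main__":
    v=[float(a) for a in sys.argv[1:]]; plan(*v)
E
python3 - <<'E'
from h import *
np.set_printoptions(precision=2,suppress=True)
c=shot("wrist"); print(c["mount"],c["fx"]); print(T_tool())
# rough tray/dock fits from top & scene
for n in ["top","scene"]:
    c=shot(n); P=cloud(c); h=cv2.cvtColor(c["color"],cv2.COLOR_RGB2HSV)
    m=(h[...,0]>25)&(h[...,0]<35)&(h[...,1]>180)&(abs(P[...,0]-530)<130)&(abs(P[...,1]-170)<150)
    k,l,st,ce=cv2.connectedComponentsWithStats(m.astype(np.uint8))
    for i in range(1,k):
        if st[i,4]>15: print(n,st[i,4],at_z(c,ce[i],12), cv2.minAreaRect(np.array([at_z(c,p[::-1],12)[:2] for p in np.argwhere(l==i)],np.float32)))
E
python3 go.py 470 120 330 -90; python3 go.py 470 120 330 0
```

```text
[[  -0.      0.96    0.26   66.23]
 [   1.      0.     -0.     -0.13]
 [  -0.      0.26   -0.96 -142.84]
 [   0.      0.      0.      1.  ]] 308.83554400371406
[[ -0.91   0.41  -0.   214.47]
 [  0.41   0.91  -0.   479.2 ]
 [  0.    -0.    -1.   231.29]
 [  0.     0.     0.     1.  ]]
top 320 [590.64 232.41  12.  ] ((590.5928955078125, 232.58103942871094), (50.35243225097656, 77.30850982666016), 83.2341079711914)
top 135 [581.28 149.83  12.  ] ((581.1575317382812, 149.6470184326172), (20.885160446166992, 77.99163055419922), 84.64500427246094)
top 360 [528.33  83.11  12.  ] ((528.9886474609375, 83.03763580322266), (35.168617248535156, 120.84700012207031), 83.81963348388672)
top 169 [499.45 235.05  12.  ] ((493.50494384765625, 243.5500030517578), (53.023929595947266, 63.74753952026367), 83.05724334716797)
top 214 [481.79 161.23  12.  ] ((481.7106018066406, 160.4664306640625), (51.416500091552734, 54.07929611206055), 2.5537102222442627)
scene 174 [591.12 237.33  12.  ] ((591.434326171875, 237.498291015625), (40.873165130615234, 73.34366607666016), 81.57156372070312)
scene 83 [500.76 239.89  12.  ] ((494.826416015625, 247.9782257080078), (45.31654357910156, 60.8066291809082), 83.6152114868164)
scene 65 [581.02 154.85  12.  ] ((582.0143432617188, 154.97105407714844), (13.478507995605469, 74.16248321533203), 83.95525360107422)
scene 235 [527.46  88.39  12.  ] ((529.6569213867188, 88.6795883178711), (28.65930938720703, 116.62260437011719), 83.83556365966797)
scene 144 [482.28 165.75  12.  ] ((481.6658630371094, 164.9683074951172), (45.024322509765625, 50.2154541015625), 44.245243072509766)
now [214.5 479.2 231.3] yaw 155.9 shift [-380.  -223.5  -98.7] rot [-0.     0.    -1.992] q6 -0.22 t 2.35 dist rows 7.2
now [214.5 479.2 231.3] yaw 155.9 shift [-380.  -223.5  -98.7] rot [ 0.    -0.     2.721] q6 -0.22 t 2.35 dist rows 7.2
```

```bash
sed -i 's/d=Rt.T@(np/d=G.T@(np/' go.py; python3 go.py 490 165 230 173.5
```

```text
now [214.5 479.2 231.3] yaw 155.9 shift [-309.3 -281.     1.3] rot [ 0.     0.    -0.307] q6 -0.22 t 2.35 dist rows 6.7
```

```bash
python3 -m jog '[{"az":-0.15},{"az":-0.157},{"tx":-39,"ty":-35},{"tx":-39,"ty":-35},{"tx":-39,"ty":-35}]'; python3 -m jog '[{"tx":-39,"ty":-35},{"tx":-39,"ty":-35},{"tx":-39,"ty":-35},{"tx":-39,"ty":-35},{"tx":-36,"ty":-36}]'; python3 go.py 490 165 230 173.5;  python3 go.py 540 -80 230 173.5
python3 - <<'E'
from h import *
c=shot("wrist"); save(c,"w1.png")
np.set_printoptions(precision=1,suppress=True)
h=cv2.cvtColor(c["color"],cv2.COLOR_RGB2HSV)
m=(h[...,0]>25)&(h[...,0]<35)&(h[...,1]>150)
k,l,st,ce=cv2.connectedComponentsWithStats(m.astype(np.uint8))
for i in range(1,k):
    if st[i,4]>150: print(st[i,4],ce[i],at_d(c,ce[i]), cv2.minAreaRect(np.array([at_z(c,p[::-1],12)[:2] for p in np.argwhere(l==i)],np.float32)))
for q in "tray_top slot_plate slot_punch slot_angle".split():
    for r in place_of(q,"wrist")[:2]: print(q,r["conf"],np.array(r["centre"]),at_z(c,r["centre"],18 if q=="tray_top" else 12))
E
```

```text
now [214.5 479.2 231.3] yaw 155.9 shift [-309.3 -281.     1.3] rot [ 0.     0.    -0.307] q6 -0.22 t 2.35 dist rows 6.7
now [214.5 479.2 231.3] yaw 155.9 shift [-386.7 -518.8    1.3] rot [ 0.     0.    -0.307] q6 -0.22 t 2.35 dist rows 10.4schema error: expected keys tx, ty, tz, ax, ay, az, jaw
schema error: expected keys tx, ty, tz, ax, ay, az, jaw
```

View pics/w1.png

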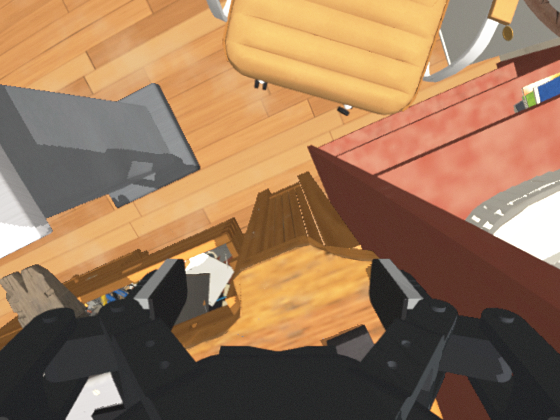

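The view shows mainly the side ahead of tool +x (chair and floor), and the moves were refused because each row needs every key. I'll turn the tool the other way round, to yaw −6.5.

```bash
python3 -m jog '[{"tx":0,"ty":0,"tz":0,"ax":0,"ay":0,"az":0.18,"jaw":-1},{"tx":0,"ty":0,"tz":0,"ax":0,"ay":0,"az":0.18,"jaw":-1},{"tx":0,"ty":0,"tz":0,"ax":0,"ay":0,"az":0.18,"jaw":-1},{"tx":0,"ty":0,"tz":0,"ax":0,"ay":0,"az":0.18,"jaw":-1},{"tx":0,"ty":0,"tz":0,"ax":0,"ay":0,"az":0.18,"jaw":-1}]' && python3 -m jog '[{"tx":0,"ty":0,"tz":0,"ax":0,"ay":0,"az":0.18,"jaw":-1},{"tx":0,"ty":0,"tz":0,"ax":0,"ay":0,"az":0.18,"jaw":-1},{"tx":0,"ty":0,"tz":0,"ax":0,"ay":0,"az":0.18,"jaw":-1},{"tx":0,"ty":0,"tz":0,"ax":0,"ay":0,"az":0.18,"jaw":-1},{"tx":0,"ty":0,"tz":0,"ax":0,"ay":0,"az":0.18,"jaw":-1}]' && python3 -m jog '[{"tx":0,"ty":0,"tz":0,"ax":0,"ay":0,"az":0.18,"jaw":-1},{"tx":0,"ty":0,"tz":0,"ax":0,"ay":0,"az":0.18,"jaw":-1},{"tx":0,"ty":0,"tz":0,"ax":0,"ay":0,"az":0.18,"jaw":-1},{"tx":0,"ty":0,"tz":0,"ax":0,"ay":0,"az":0.18,"jaw":-1},{"tx":0,"ty":0,"tz":0,"ax":0,"ay":0,"az":0.18,"jaw":-1}]'; python3 go.py 430 165 230 -6.5
```

```text
time_s: 3.22
eef_pos: [214.5, 479.2, 231.3]
ee_rot: [-0.0, 0.616, 0.788, 0.0]
force: [0.5, -0.4, -0.2]
grip_width: 1.004
grip_force: 0.0
time_s: 3.85
eef_pos: [214.5, 479.2, 231.3]
ee_rot: [-0.0, 0.897, 0.442, 0.0]
force: [1.2, -0.1, -0.3]
grip_width: 1.002
grip_force: 0.0
time_s: 4.47
eef_pos: [214.5, 479.2, 231.3]
ee_rot: [0.0, 1.0, 0.007, -0.0]
force: [-0.5, 0.3, 0.1]
grip_width: 1.004
grip_force: 0.0
now [214.5 479.2 231.3] yaw 0.9 shift [249.7 287.8   1.3] rot [0.    0.    0.128] q6 2.48 t 4.475 dist rows 6.1
```

```bash
python3 -m jog '[{"tx":0,"ty":0,"tz":0,"ax":0,"ay":0,"az":0.128,"jaw":-1},{"tx":36,"ty":41,"tz":0,"ax":0,"ay":0,"az":0,"jaw":-1},{"tx":36,"ty":41,"tz":0,"ax":0,"ay":0,"az":0,"jaw":-1},{"tx":36,"ty":41,"tz":0,"ax":0,"ay":0,"az":0,"jaw":-1},{"tx":36,"ty":41,"tz":0,"ax":0,"ay":0,"az":0,"jaw":-1}]' && python3 -m jog '[{"tx":36,"ty":41,"tz":0,"ax":0,"ay":0,"az":0,"jaw":-1},{"tx":36,"ty":41,"tz":0,"ax":0,"ay":0,"az":0,"jaw":-1},{"tx":34,"ty":41,"tz":0,"ax":0,"ay":0,"az":0,"jaw":-1},{"tx":0,"ty":0,"tz":0,"ax":0,"ay":0,"az":0,"jaw":-1},{"tx":0,"ty":0,"tz":0,"ax":0,"ay":0,"az":0,"jaw":-1}]'
python3 go.py 460 -80 230 -6.5
python3 - <<'E'
from h import *
c=shot("wrist"); save(c,"w2.png")
np.set_printoptions(precision=1,suppress=True)
h=cv2.cvtColor(c["color"],cv2.COLOR_RGB2HSV)
m=(h[...,0]>25)&(h[...,0]<35)&(h[...,1]>150)
k,l,st,ce=cv2.connectedComponentsWithStats(m.astype(np.uint8))
for i in range(1,k):
    if st[i,4]>150: print(st[i,4],ce[i],at_d(c,ce[i]), cv2.minAreaRect(np.array([at_z(c,p[::-1],12)[:2] for p in np.argwhere(l==i)],np.float32)))
for q in "tray_top slot_plate slot_punch slot_angle".split():
    for r in place_of(q,"wrist")[:2]: print(q,r["conf"],np.array(r["centre"]),at_z(c,r["centre"],18 if q=="tray_top" else 12))
E
```

```text
time_s: 5.1
eef_pos: [340.9, 299.3, 231.5]
ee_rot: [-0.0, 0.999, -0.053, 0.0]
force: [0.9, 0.7, -0.7]
grip_width: 1.001
grip_force: 0.0
time_s: 5.72
eef_pos: [432.1, 167.4, 231.3]
ee_rot: [-0.0, 0.999, -0.054, -0.0]
force: [-0.5, -0.1, 0.6]
grip_width: 0.999
grip_force: 0.0
now [432.1 167.4 231.3] yaw -6.2 shift [ 55.7 242.6   1.3] rot [-0.     0.     0.006] q6 1.79 t 5.725 dist rows 4.0
1582 [276.3  48. ] [582.2 152.6  12.5] ((581.5670776367188, 152.81515502929688), (21.945655822753906, 78.90155792236328), 83.39482879638672)
3537 [199.1  48.6] [591.2 235.5  12.6] ((590.7822875976562, 235.93392944335938), (50.339412689208984, 78.39466094970703), 83.47825622558594)
3627 [341.4  91.1] [530.6  85.7  12.5] ((528.267822265625, 85.72647094726562), (35.70555877685547, 122.59559631347656), 83.63601684570312)
1637 [209.  134.1] [500.3 238.6  13.6] ((492.2778015136719, 247.16204833984375), (54.31432342529297, 67.0567855834961), 83.7607421875)
1985 [276.1 143.3] [481.5 163.8  12.9] ((481.0990295410156, 163.8521270751953), (57.387718200683594, 56.52180480957031), 24.238826751708984)
tray_top 0.74 [261.6  97.2] [532.9 174.1  18. ]
slot_plate 0.71 [197.   46.7] [593.5 237.6  12. ]
slot_plate 0.59 [487.1  19.3] [591.8 -79.5  12. ]
slot_punch 0.84 [276.4  48.3] [582.  152.5  12. ]
slot_punch 0.56 [504.   26.8] [583.1 -99.3  12. ]
slot_angle 0.65 [217.9 145.5] [486.5 230.8  12. ]
```

View pics/w2.png

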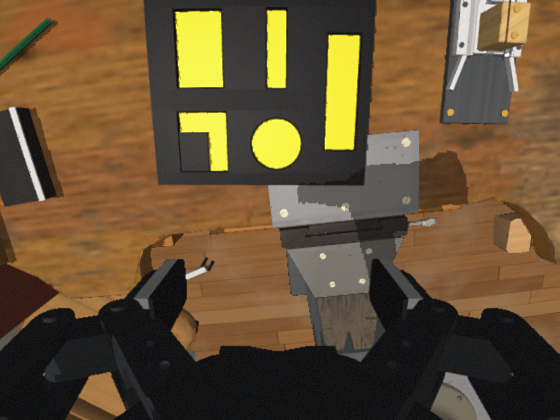

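The wrist view shows the tray: plate cavity (199,48), punch cavity (276,48), L cavity (209,134), and the dock at upper right (485,50). All depths are about 12.5 mm, which fits the 12 mm floors, and the tray yaw is about −6.4°. Next I'll look at the dock.

```bash
python3 -m jog '[{"tx":10,"ty":49,"tz":0,"ax":0,"ay":0,"az":0,"jaw":-1},{"tx":10,"ty":49,"tz":0,"ax":0,"ay":0,"az":0,"jaw":-1},{"tx":10,"ty":49,"tz":0,"ax":0,"ay":0,"az":0,"jaw":-1},{"tx":10,"ty":49,"tz":0,"ax":0,"ay":0,"az":0,"jaw":-1},{"tx":15,"ty":47,"tz":0,"ax":0,"ay":0,"az":0,"jaw":-1}]' >/dev/null && python3 -m jog '[{"tx":0,"ty":0,"tz":0,"ax":0,"ay":0,"az":0,"jaw":-1},{"tx":0,"ty":0,"tz":0,"ax":0,"ay":0,"az":0,"jaw":-1}]' |head -2
python3 - <<'E'
from h import *
c=shot("wrist"); save(c,"w3.png")
np.set_printoptions(precision=1,suppress=True)
np.savez("w3.npz",**{k:np.array(v) for k,v in c.items()})
P=cloud(c); h=cv2.cvtColor(c["color"],cv2.COLOR_RGB2HSV)
red=((h[...,0]<6)|(h[...,0]>174))&(h[...,1]>150)&(abs(P[...,0]-670)<40)&(abs(P[...,1]+90)<40)
print("red",red.sum(),np.median(P[red],0),[cv2.minAreaRect(P[red][:,:2].astype(np.float32))])
blk=(P[...,2]>50)&(P[...,2]<62)&(abs(P[...,0]-570)<60)&(abs(P[...,1]+80)<50)
print("blk",blk.sum(),np.median(P[blk],0),cv2.minAreaRect(P[blk][:,:2].astype(np.float32)))
for q,z in dict(home=10,rail_mouth=10,landing=10,catch_pad=28,old_plate_grip=40,old_plate_foot=10).items():
    for r in place_of(q,"wrist")[:2]: print(q,r["conf"],np.array(r["centre"]),at_z(c,r["centre"],z))
E
```

```text
time_s: 6.85
eef_pos: [460.9, -79.6, 231.3]
red 0 [nan nan nan] [((0.0, 0.0), (0.0, 0.0), 0.0)]
blk 1253 [576.7 -79.   56.2] ((577.17138671875, -78.54597473144531), (29.449796676635742, 37.98601531982422), 83.91458129882812)
rail_mouth 0.82 [264.9 106.2] [552.4 -74.9  10. ]
landing 0.59 [266.  147.1] [507.2 -70.9  10. ]
old_plate_grip 0.69 [266.1  78.3] [577.2 -80.3  40. ]
old_plate_foot 0.86 [267.6  67.5] [592.7 -82.6  10. ]
  return _methods._mean(a, axis=axis, dtype=dtype,
  ret = um.true_divide(
```

View pics/w3.png

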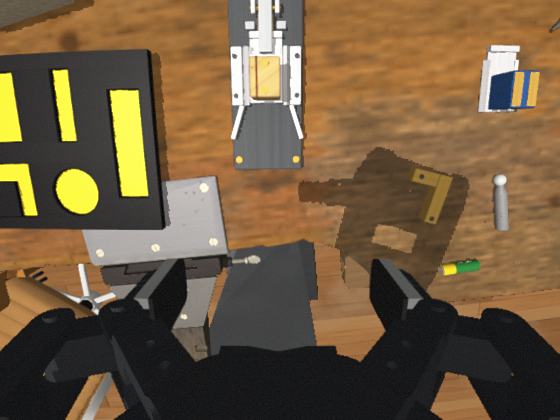

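The wrist view shows the dock: wooden block at (265,77), landing (266,147), and the base edge at row 167. To the right are the blue plate (507,85), the angle (435,195), the punch (501,205) and the battery (460,267). The block top is at 56 mm and measures 38×29.5 mm, as given. That puts home at about (593.1,−80.3), axis −6.3°, and the pad at (674.6,−89.1).

```bash
python3 go.py 674.6 -89.1 70 -6.3
```

```text
now [461.  -79.9 231.4] yaw -6.1 shift [213.3 -14.3 161.4] rot [ 0.    -0.     0.004] q6 1.25 t 7.2 dist rows 4.3
```

```bash
python3 -m jog '[{"tx":55,"ty":-4,"tz":0,"ax":0,"ay":0,"az":0.004,"jaw":1},{"tx":55,"ty":-4,"tz":0,"ax":0,"ay":0,"az":0,"jaw":1},{"tx":55,"ty":-4,"tz":20,"ax":0,"ay":0,"az":0,"jaw":1},{"tx":48.3,"ty":-2.3,"tz":30,"ax":0,"ay":0,"az":0,"jaw":1},{"tx":0,"ty":0,"tz":50,"ax":0,"ay":0,"az":0,"jaw":1}]' 20 >/dev/null && python3 -m jog '[{"tx":0,"ty":0,"tz":50,"ax":0,"ay":0,"az":0,"jaw":1},{"tx":0,"ty":0,"tz":11,"ax":0,"ay":0,"az":0,"jaw":1},{"tx":0,"ty":0,"tz":0,"ax":0,"ay":0,"az":0,"jaw":1}]'; python3 go.py 674.6 -89.1 22 -6.3
python3 - <<'E'
from h import *
np.set_printoptions(precision=1,suppress=True)
c=shot("wrist"); save(c,"w4.png")
c=shot("scene"); cv2.imwrite("pics/s2.png",cv2.resize(c["color"][140:300,220:420,::-1],None,fx=3,fy=3))
for n in ["scene","top"]:
    c=shot(n)
    for r in place_of("catch_pad",n)[:2]: print(n,r["conf"],at_z(c,r["centre"],28))
E
```

```text
time_s: 8.2
eef_pos: [675.0, -89.6, 71.4]
ee_rot: [0.0, 0.998, -0.055, 0.0]
force: [1.0, 0.8, 0.1]
grip_width: 0.007
grip_force: 0.0
now [675.  -89.6  71.4] yaw -6.4 shift [-0.5 -0.5 49.4] rot [ 0.    -0.001 -0.001] q6 1.38 t 8.2 dist rows 0.8
scene 0.44 [672.2 -86.7  28. ]
top 0.32 [ 404.2 -348.2   28. ]
```

View pics/s2.png

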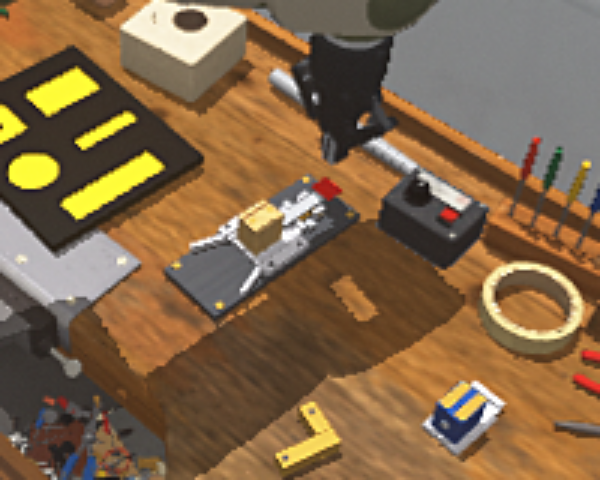

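The crop shows the shut fingertips just above the red pad (325,187), in line with it. Pressing.

```bash
python3 -m jog '[{"tx":0,"ty":0,"tz":38,"ax":0,"ay":0,"az":0,"jaw":1},{"tx":0,"ty":0,"tz":6,"ax":0,"ay":0,"az":0,"jaw":1},{"tx":0,"ty":0,"tz":4,"ax":0,"ay":0,"az":0,"jaw":1},{"tx":0,"ty":0,"tz":1,"ax":0,"ay":0,"az":0,"jaw":1},{"tx":0,"ty":0,"tz":0,"ax":0,"ay":0,"az":0,"jaw":1}]'
python3 - <<'E'
from h import *
np.set_printoptions(precision=1,suppress=True)
for n in ["scene","top"]:
    c=shot(n); P=cloud(c)
    blk=(P[...,2]>48)&(P[...,2]<62)&(abs(P[...,0]-560)<50)&(abs(P[...,1]+80)<30)
    print(n,blk.sum(),np.median(P[blk],0))
E
```

```text
time_s: 9.12
eef_pos: [675.6, -89.7, 24.1]
ee_rot: [0.0, 0.998, -0.056, 0.002]
force: [-1.5, 0.8, 9.6]
grip_width: 0.002
grip_force: 4.5
scene 116 [550.  -79.1  55.8]
top 0 [nan nan nan]
  return _methods._mean(a, axis=axis, dtype=dtype,
  ret = um.true_divide(
```

```bash
python3 -m jog '[{"tx":0,"ty":0,"tz":-50,"ax":0,"ay":0,"az":0,"jaw":1},{"tx":0,"ty":0,"tz":-55,"ax":0,"ay":0,"az":0,"jaw":0},{"tx":-55,"ty":0,"tz":-20,"ax":0,"ay":0,"az":0,"jaw":-1},{"tx":-55,"ty":0,"tz":0,"ax":0,"ay":0,"az":0,"jaw":-1},{"tx":-55,"ty":0,"tz":0,"ax":0,"ay":0,"az":0,"jaw":-1}]' >/dev/null; python3 -m jog '[{"tx":-20,"ty":0,"tz":0,"ax":0,"ay":0,"az":0,"jaw":-1},{"tx":0,"ty":0,"tz":0,"ax":0,"ay":0,"az":0,"jaw":-1},{"tx":0,"ty":0,"tz":0,"ax":0,"ay":0,"az":0,"jaw":-1}]' | head -2
cat > blk.py <<'E'
import sys; from h import *
np.set_printoptions(precision=1,suppress=True)
# block top rect near x,y at height z0..z1
def blk(n,x,y,z0,z1,r=50):
    c=shot(n); P=cloud(c); m=(P[...,2]>z0)&(P[...,2]<z1)&(np.hypot(P[...,0]-x,P[...,1]-y)<r)
    k,l,st,ce=cv2.connectedComponentsWithStats(m.astype(np.uint8))
    if k<2: print("none"); return c
    i=1+np.argmax(st[1:,4]); Q=P[l==i]; print(n,len(Q),np.median(Q,0),cv2.minAreaRect(Q[:,:2].astype(np.float32)),"px",ce[i]); return c
if __name__=="__main__": blk(sys.argv[1],*[float(a) for a in sys.argv[2:]])
E
python3 blk.py wrist 561 -77 48 62; python3 go.py 561 -76.8 35 -6.2
```

```text
time_s: 10.22
eef_pos: [491.7, -69.4, 146.9]
wrist 2096 [552.1 -76.5  56.3] ((551.4302978515625, -76.35001373291016), (29.963651657104492, 37.79592514038086), 84.39957427978516) px [278.1 136.4]
now [491.6 -69.3 146.6] yaw -6.4 shift [ 6.980e+01 -1.000e-01  1.116e+02] rot [ 0.    -0.001 -0.003] q6 1.31 t 10.275 dist rows 2.1
```

```bash
python3 -m jog '[{"tx":59.9,"ty":0.3,"tz":10,"ax":0,"ay":0,"az":0,"jaw":-1},{"tx":0,"ty":0,"tz":55,"ax":0,"ay":0,"az":0,"jaw":-1},{"tx":0,"ty":0,"tz":50,"ax":0,"ay":0,"az":0,"jaw":-1},{"tx":0,"ty":0,"tz":7,"ax":0,"ay":0,"az":0,"jaw":-1},{"tx":0,"ty":0,"tz":0,"ax":0,"ay":0,"az":0,"jaw":-1}]' |head -2;  python3 -m jog '[{"tx":0,"ty":0,"tz":0,"ax":0,"ay":0,"az":0,"jaw":1},{"tx":0,"ty":0,"tz":0,"ax":0,"ay":0,"az":0,"jaw":1},{"tx":0,"ty":0,"tz":0,"ax":0,"ay":0,"az":0,"jaw":1},{"tx":0,"ty":0,"tz":0,"ax":0,"ay":0,"az":0,"jaw":1},{"tx":0,"ty":0,"tz":0,"ax":0,"ay":0,"az":0,"jaw":1}]' 40;python3 go.py 551.4 -76.3 24 -6.2
```

```text
time_s: 10.9
eef_pos: [551.2, -76.3, 25.3]
time_s: 11.52
eef_pos: [550.6, -76.2, 25.1]
ee_rot: [0.0, 0.998, -0.056, 0.001]
force: [-1.4, -0.0, 6.2]
grip_width: 0.343
grip_force: 41.1
now [550.6 -76.2  25.1] yaw -6.4 shift [0.8 0.1 1.1] rot [ 0.    -0.001 -0.003] q6 1.33 t 11.525 dist rows 0.0
```

```bash
python3 -m jog '[{"tx":-20,"ty":0,"tz":0,"ax":0,"ay":0,"az":0,"jaw":1},{"tx":-20,"ty":0,"tz":0,"ax":0,"ay":0,"az":0,"jaw":1},{"tx":-20,"ty":0,"tz":0,"ax":0,"ay":0,"az":0,"jaw":1},{"tx":-10,"ty":0,"tz":0,"ax":0,"ay":0,"az":0,"jaw":1},{"tx":0,"ty":0,"tz":0,"ax":0,"ay":0,"az":0,"jaw":1}]' 50; python3 -m jog '[{"tx":0,"ty":0,"tz":0,"ax":0,"ay":0,"az":0,"jaw":1},{"tx":0,"ty":0,"tz":-20,"ax":0,"ay":0,"az":0,"jaw":1},{"tx":0,"ty":0,"tz":-40,"ax":0,"ay":0,"az":0,"jaw":1},{"tx":0,"ty":0,"tz":-20,"ax":0,"ay":0,"az":0,"jaw":1},{"tx":0,"ty":0,"tz":0,"ax":0,"ay":0,"az":0,"jaw":1}]';python3 go.py 575.5 237.0 105 -6.4; python3 blk.py wrist 480 -69 110 150
```

```text
time_s: 12.15
eef_pos: [480.5, -68.4, 25.1]
ee_rot: [0.0, 0.998, -0.056, 0.0]
force: [-4.3, 0.9, 11.9]
grip_width: 0.345
grip_force: 50.8
time_s: 12.78
eef_pos: [481.0, -68.4, 105.0]
ee_rot: [0.0, 0.998, -0.056, 0.001]
force: [-0.8, 0.1, -1.9]
grip_width: 0.345
grip_force: 49.5
now [481.  -68.4 105. ] yaw -6.4 shift [  59.8 -314.1   -0. ] rot [ 0.001 -0.002  0.001] q6 1.3 t 12.775 dist rows 5.1
wrist 9982 [489.4 -69.2 135.9] ((482.1509704589844, -68.78875732421875), (57.192264556884766, 38.9611701965332), 83.80419921875) px [277.7 281.8]
```

```bash
python3 -m jog '[{"tx":10,"ty":-52.5,"tz":0,"ax":0,"ay":0,"az":0,"jaw":1},{"tx":10,"ty":-52.5,"tz":0,"ax":0,"ay":0,"az":0,"jaw":1},{"tx":10,"ty":-52.5,"tz":0,"ax":0,"ay":0,"az":0,"jaw":1},{"tx":10,"ty":-52.5,"tz":0,"ax":0,"ay":0,"az":0,"jaw":1},{"tx":10,"ty":-52.5,"tz":0,"ax":0,"ay":0,"az":0,"jaw":1}]'>/dev/null; python3 -m jog '[{"tx":10,"ty":-52,"tz":0,"ax":0,"ay":0,"az":0,"jaw":1},{"tx":0,"ty":0,"tz":0,"ax":0,"ay":0,"az":0,"jaw":1},{"tx":0,"ty":0,"tz":0,"ax":0,"ay":0,"az":0,"jaw":1}]';python3 go.py 575.3 237.5 35 -6.4
python3 - <<'E'
from h import *
c=shot("wrist"); save(c,"w5.png")
E
```

```text
time_s: 13.82
eef_pos: [574.4, 237.1, 102.6]
ee_rot: [0.001, 0.998, -0.056, -0.001]
force: [-0.6, -1.3, -1.4]
grip_width: 0.345
grip_force: 50.1
now [574.4 237.1 102.6] yaw -6.4 shift [ 0.8 -0.5 67.6] rot [0.001 0.003 0.001] q6 1.89 t 13.825 dist rows 1.1
```

View pics/w5.png

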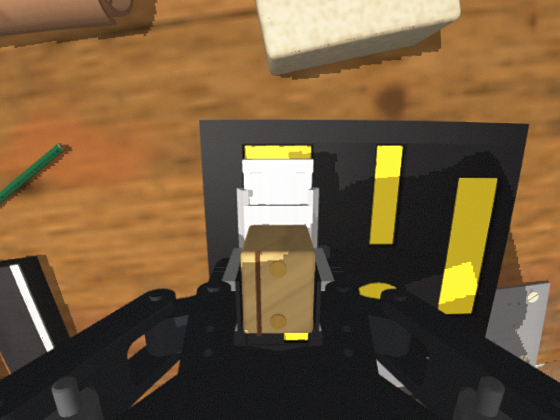

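The plate hangs squarely over its cavity: the yellow strip at (279,152) lies centred beyond the white foot. Lowering.

```bash
python3 -m jog '[{"tx":0.8,"ty":-0.4,"tz":35,"ax":0,"ay":0,"az":0,"jaw":1},{"tx":0,"ty":0,"tz":30,"ax":0,"ay":0,"az":0,"jaw":1},{"tx":0,"ty":0,"tz":4,"ax":0,"ay":0,"az":0,"jaw":1},{"tx":0,"ty":0,"tz":3,"ax":0,"ay":0,"az":0,"jaw":1},{"tx":0,"ty":0,"tz":0,"ax":0,"ay":0,"az":0,"jaw":1}]'; python3 -m jog '[{"tx":0,"ty":0,"tz":2,"ax":0,"ay":0,"az":0,"jaw":1},{"tx":0,"ty":0,"tz":1.5,"ax":0,"ay":0,"az":0,"jaw":1},{"tx":0,"ty":0,"tz":0,"ax":0,"ay":0,"az":0,"jaw":1}]'; python3 go.py 575.3 237.5 27 -6.4
```

```text
time_s: 14.5
eef_pos: [576.6, 237.8, 33.4]
ee_rot: [-0.0, 0.998, -0.056, 0.001]
force: [0.2, 0.0, -0.7]
grip_width: 0.34
grip_force: 50.0
time_s: 14.88
eef_pos: [576.0, 238.0, 28.8]
ee_rot: [0.0, 0.998, -0.056, -0.0]
force: [-0.7, -0.5, -1.8]
grip_width: 0.345
grip_force: 50.0
now [576.  238.   28.8] yaw -6.4 shift [-0.6  0.5  1.8] rot [0.    0.    0.001] q6 1.89 t 14.875 dist rows 0.0
```

```bash
python3 -m jog '[{"tx":-0.6,"ty":0.5,"tz":1.3,"ax":0,"ay":0,"az":0,"jaw":1},{"tx":0,"ty":0,"tz":0,"ax":0,"ay":0,"az":0,"jaw":1},{"tx":0,"ty":0,"tz":0,"ax":0,"ay":0,"az":0,"jaw":-0.5},{"tx":0,"ty":0,"tz":0,"ax":0,"ay":0,"az":0,"jaw":-1},{"tx":0,"ty":0,"tz":0,"ax":0,"ay":0,"az":0,"jaw":-1}]'; python3 -m jog '[{"tx":0,"ty":0,"tz":-40,"ax":0,"ay":0,"az":0,"jaw":-1},{"tx":0,"ty":0,"tz":-60,"ax":0,"ay":0,"az":0,"jaw":-1},{"tx":-60,"ty":0,"tz":-10,"ax":0,"ay":0,"az":0,"jaw":-1},{"tx":-10,"ty":0,"tz":-10,"ax":0,"ay":0,"az":0,"jaw":-1},{"tx":0,"ty":0,"tz":0,"ax":0,"ay":0,"az":0,"jaw":-1}]' | head -2; python3 blk.py wrist 576 238 48 70; python3 go.py 440 -340 230 -6.4
```

```text
time_s: 15.5
eef_pos: [575.5, 237.5, 27.6]
ee_rot: [-0.0, 0.998, -0.056, 0.0]
force: [0.2, 0.8, -0.4]
grip_width: 0.959
grip_force: 0.0
time_s: 16.12
eef_pos: [506.2, 245.5, 148.5]
wrist 2155 [576.8 237.3  58.2] ((576.6359252929688, 237.63223266601562), (29.866680145263672, 38.146732330322266), 84.36217498779297) px [278.1 122. ]
now [506.6 245.3 147.8] yaw -6.4 shift [ -1.  589.1 -82.2] rot [-0.    -0.001  0.001] q6 1.92 t 16.175 dist rows 9.5
```

The old plate is seated: its block top reads 58.2 mm, and 12 + 46 is 58. On to the right-hand side.

```bash
python3 -m jog '[{"tx":0,"ty":55,"tz":-20,"ax":0,"ay":0,"az":0,"jaw":-1},{"tx":0,"ty":58,"tz":-15,"ax":0,"ay":0,"az":0,"jaw":-1},{"tx":0,"ty":60,"tz":-15,"ax":0,"ay":0,"az":0,"jaw":-1},{"tx":0,"ty":60,"tz":-10,"ax":0,"ay":0,"az":0,"jaw":-1},{"tx":0,"ty":60,"tz":0,"ax":0,"ay":0,"az":0,"jaw":-1}]'>/dev/null; python3 -m jog '[{"tx":0,"ty":60,"tz":0,"ax":0,"ay":0,"az":0,"jaw":-1},{"tx":0,"ty":60,"tz":0,"ax":0,"ay":0,"az":0,"jaw":-1},{"tx":-20,"ty":58,"tz":0,"ax":0,"ay":0,"az":0,"jaw":-1},{"tx":-20,"ty":58,"tz":0,"ax":0,"ay":0,"az":0,"jaw":-1},{"tx":-20,"ty":50,"tz":0,"ax":0,"ay":0,"az":0,"jaw":-1}]' >/dev/null;python3 -m jog '[{"tx":0,"ty":0,"tz":0,"ax":0,"ay":0,"az":0,"jaw":-1},{"tx":0,"ty":0,"tz":0,"ax":0,"ay":0,"az":0,"jaw":-1}]' | head -2;  python3 go.py 440 -340 230 -6.4
python3 - <<'E'
from h import *
from blk import blk
c=blk("wrist",545,-352,40,55); save(c,"w6.png"); np.savez("w6.npz",color=c["color"],depth=c["depth"])
P=cloud(c)
for x,y,z0,z1,r,n in [(425,-268,9,25,60,"angle"),(400,-358,6,25,50,"punch"),(545,-345,4,13,60,"foot")]:
    m=(P[...,2]>z0)&(P[...,2]<z1)&(np.hypot(P[...,0]-x,P[...,1]-y)<r); Q=P[m]
    print(n,len(Q),Q.mean(0),np.median(Q,0),cv2.minAreaRect(Q[:,:2].astype(np.float32)))
for q in ["angle_grip","punch_mid","new_plate_foot","new_plate_grip"]:
    for r in place_of(q,"wrist")[:1]: print(q,r["conf"],np.array(r["centre"]),at_d(c,r["centre"]))
E
```

```text
time_s: 17.68
eef_pos: [382.1, -323.9, 207.0]
now [ 382.1 -323.9  207. ] yaw -6.4 shift [ 59.3   9.6 -23. ] rot [-0.001  0.    -0.   ] q6 0.75 t 17.675 dist rows 1.0
wrist 1460 [ 540.3 -346.7   46.7] ((540.718505859375, -346.5474548339844), (30.590787887573242, 35.16794967651367), 84.54801177978516) px [283.4  20.9]
angle 1368 [ 436.  -264.6   17.9] [ 441.2 -265.8   18.1] ((430.87744140625, -254.50692749023438), (47.61399841308594, 59.579864501953125), 70.56011962890625)
punch 839 [ 409.9 -356.    13.1] [ 409.6 -355.8   13.3] ((410.5821838378906, -356.2413024902344), (72.46135711669922, 14.947956085205078), 7.359938144683838)
foot 459 [ 537.8 -344.     7.1] [ 531.7 -337.8    7.4] ((546.5046997070312, -347.539794921875), (41.163665771484375, 51.09138488769531), 84.32630157470703)
angle_grip 0.87 [223.3 159.2] [ 422.9 -270.    18.4]
punch_mid 0.71 [306.9 163.6] [ 407.7 -358.4   14.3]
new_plate_grip 0.56 [285.7  22.1] [ 539.2 -348.7   46.2]
```

View pics/w6.png

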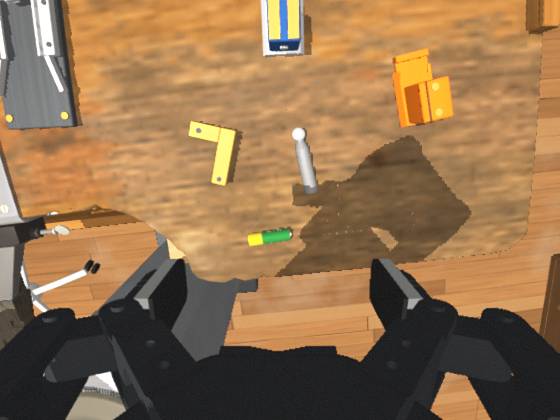

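The view shows the blue plate at the top (284,25) partly cut off, the angle (215,150), the punch (305,160), the battery (270,237) and the orange look-alike (422,90). I'll go closer to the plate.

```bash
python3 -m jog '[{"tx":50,"ty":10,"tz":20,"ax":0,"ay":0,"az":0,"jaw":-1},{"tx":45,"ty":10,"tz":20,"ax":0,"ay":0,"az":0,"jaw":-1},{"tx":0,"ty":0,"tz":0,"ax":0,"ay":0,"az":0,"jaw":-1},{"tx":0,"ty":0,"tz":0,"ax":0,"ay":0,"az":0,"jaw":-1}]'|head -2
python3 - <<'E'
from h import *
from blk import blk
c=blk("wrist",545,-352,40,55); 
P=cloud(c)
m=(P[...,2]>3)&(P[...,2]<13)&(np.hypot(P[...,0]-560,P[...,1]+345)<60); Q=P[m]
print("foot",len(Q),cv2.minAreaRect(Q[:,:2].astype(np.float32)))
m=(P[...,2]>3)&(P[...,2]<55)&(np.hypot(P[...,0]-560,P[...,1]+345)<60); Q=P[m]
print("all",len(Q),cv2.minAreaRect(Q[:,:2].astype(np.float32)))
cv2.imwrite("pics/w7.png",cv2.resize(c["color"][0:220,170:400,::-1],None,fx=2.5,fy=2.5))
E
python3 go.py 540.5 -346.5 30 -5.6
```

```text
time_s: 18.42
eef_pos: [474.1, -353.4, 167.8]
wrist 1663 [ 543.5 -346.8   46.8] ((543.0690307617188, -346.57763671875), (30.27274513244629, 37.817691802978516), 85.90337371826172) px [260.3 126.1]
foot 1500 ((557.7858276367188, -347.98797607421875), (42.03898239135742, 72.09521484375), 85.51435089111328)
all 3172 ((557.7858276367188, -347.98797607421875), (42.03898239135742, 72.09521484375), 85.51435089111328)
now [ 473.9 -353.6  168.3] yaw -6.4 shift [ 65.6 -13.6 138.3] rot [ 0.001 -0.001 -0.013] q6 0.84 t 18.475 dist rows 2.5
```

View pics/w7.png

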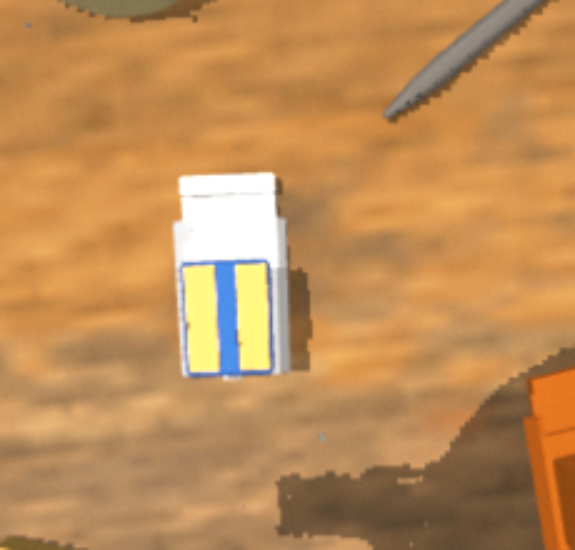

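The crop shows the blue block with two brass strips and the white foot's nose pointing up (away from the robot, +x). The foot measures 72×42 mm at yaw −4.5°, as described. Grasping at (542.9,−346.7).

```bash
python3 go.py 542.9 -346.7 15 -4.5; python3 -m jog '[{"tx":0,"ty":0,"tz":0,"ax":0,"ay":0,"az":-0.033,"jaw":-1},{"tx":50,"ty":-12,"tz":0,"ax":0,"ay":0,"az":0,"jaw":-1},{"tx":18.2,"ty":-0.3,"tz":40,"ax":0,"ay":0,"az":0,"jaw":-1},{"tx":0,"ty":0,"tz":55,"ax":0,"ay":0,"az":0,"jaw":-1},{"tx":0,"ty":0,"tz":30,"ax":0,"ay":0,"az":0,"jaw":-1}]' >/dev/null; python3 -m jog '[{"tx":0,"ty":0,"tz":0,"ax":0,"ay":0,"az":0,"jaw":-1},{"tx":0,"ty":0,"tz":0,"ax":0,"ay":0,"az":0,"jaw":-1}]' |head -2;python3 go.py 542.9 -346.7 15 -4.5
```

```text
now [ 473.9 -353.6  168.3] yaw -6.4 shift [ 68.3 -12.3 153.3] rot [ 0.001 -0.001 -0.032] q6 0.84 t 18.475 dist rows 2.7
time_s: 19.35
eef_pos: [543.7, -347.8, 44.8]
now [ 543.7 -347.8   44.8] yaw -4.5 shift [-0.8 -1.  29.8] rot [ 0.002 -0.003  0.001] q6 0.9 t 19.35 dist rows 0.5
```

```bash
python3 -m jog '[{"tx":-0.5,"ty":-0.7,"tz":22,"ax":0,"ay":0,"az":0,"jaw":-1},{"tx":0,"ty":0,"tz":7.5,"ax":0,"ay":0,"az":0,"jaw":-1},{"tx":0,"ty":0,"tz":0,"ax":0,"ay":0,"az":0,"jaw":1},{"tx":0,"ty":0,"tz":0,"ax":0,"ay":0,"az":0,"jaw":1},{"tx":0,"ty":0,"tz":0,"ax":0,"ay":0,"az":0,"jaw":1}]' 40 >/dev/null; python3 -m jog '[{"tx":0,"ty":0,"tz":0,"ax":0,"ay":0,"az":0,"jaw":1},{"tx":0,"ty":0,"tz":0,"ax":0,"ay":0,"az":0,"jaw":1},{"tx":0,"ty":0,"tz":0,"ax":0,"ay":0,"az":0,"jaw":1}]' 60;python3 go.py 542.9 -346.7 15 -4.5
```

```text
time_s: 20.35
eef_pos: [543.0, -346.6, 13.9]
ee_rot: [0.001, 0.999, -0.039, 0.001]
force: [0.6, 1.2, 5.5]
grip_width: 0.339
grip_force: 60.3
now [ 543.  -346.6   13.9] yaw -4.5 shift [-0.1  0.1 -1.1] rot [ 0.001 -0.001  0.   ] q6 0.9 t 20.35 dist rows 0.0
```

```bash
python3 -m jog '[{"tx":0,"ty":0,"tz":-30,"ax":0,"ay":0,"az":0,"jaw":1},{"tx":0,"ty":0,"tz":-50,"ax":0,"ay":0,"az":0,"jaw":1},{"tx":0,"ty":0,"tz":-20,"ax":0,"ay":0,"az":0.032,"jaw":1},{"tx":0,"ty":0,"tz":0,"ax":0,"ay":0,"az":0,"jaw":1}]' 60
python3 - <<'E'
from h import *
z=np.load("w3.npz"); c={k:z[k] for k in z.files}; P=cloud(c)
for z0,z1,n in [(7,12,"base"),(17,24,"rails")]:
    m=(P[...,2]>z0)&(P[...,2]<z1)&(P[...,0]>470)&(P[...,0]<640)&(abs(P[...,1]+76)<55)
    k,l,st,ce=cv2.connectedComponentsWithStats(m.astype(np.uint8)); i=1+np.argmax(st[1:,4]); Q=P[m if n=="rails" else l==i]
    print(n,len(Q),cv2.minAreaRect(Q[:,:2].astype(np.float32)))
    # side edges by percentile per x-bin
    for x0 in range(480,600,20):
        q=Q[abs(Q[:,0]-x0)<3]; print(x0,q[:,1].min().round(1) if len(q) else None,q[:,1].max().round(1) if len(q) else None)
E
python3 go.py 493.7 -69.5 115 -6.4
```

```text
time_s: 20.85
eef_pos: [543.0, -346.5, 114.0]
ee_rot: [0.001, 0.998, -0.055, 0.001]
force: [0.4, -0.0, -2.2]
grip_width: 0.345
grip_force: 59.5
base 3844 ((519.2657470703125, -73.28140258789062), (80.13520812988281, 73.49454498291016), 83.77383422851562)
480 -109.5 -70.4
500 -111.1 -30.9
520 -107.9 -33.6
540 -103.1 -44.4
560 -65.3 -57.7
580 None None
rails 2841 ((578.2649536132812, -78.6431884765625), (79.79544067382812, 122.8321304321289), 84.64412689208984)
480 None None
500 None None
520 -113.0 -33.4
540 -108.3 -39.1
560 -114.7 -40.8
580 -116.6 -42.5
now [ 543.  -346.5  114. ] yaw -6.3 shift [ -79.8 -269.8   -1. ] rot [ 0.001 -0.002  0.002] q6 0.93 t 20.85 dist rows 4.5
```

```bash
python3 -m jog '[{"tx":-16,"ty":-54,"tz":0,"ax":0,"ay":0,"az":0,"jaw":1},{"tx":-16,"ty":-54,"tz":0,"ax":0,"ay":0,"az":0,"jaw":1},{"tx":-16,"ty":-54,"tz":0,"ax":0,"ay":0,"az":0,"jaw":1},{"tx":-16,"ty":-54,"tz":0,"ax":0,"ay":0,"az":0,"jaw":1},{"tx":-16,"ty":-53.5,"tz":0,"ax":0,"ay":0,"az":0,"jaw":1}]' >/dev/null;  python3 -m jog '[{"tx":0,"ty":0,"tz":0,"ax":0,"ay":0,"az":0,"jaw":1},{"tx":0,"ty":0,"tz":30,"ax":0,"ay":0,"az":0,"jaw":1},{"tx":0,"ty":0,"tz":30,"ax":0,"ay":0,"az":0,"jaw":1},{"tx":0,"ty":0,"tz":0,"ax":0,"ay":0,"az":0,"jaw":1}]'; python3 go.py 493.7 -69.9 25 -6.3
```

```text
time_s: 21.98
eef_pos: [491.2, -69.5, 50.6]
ee_rot: [-0.001, 0.998, -0.055, -0.003]
force: [0.2, 0.3, -1.1]
grip_width: 0.344
grip_force: 59.9
now [491.2 -69.5  50.6] yaw -6.3 shift [ 2.6  0.1 25.6] rot [-0.001  0.006 -0.   ] q6 1.3 t 21.975 dist rows 0.4
```

```bash
python3 -m jog '[{"tx":0,"ty":0,"tz":18,"ax":0,"ay":0,"az":0,"jaw":1},{"tx":0,"ty":0,"tz":5,"ax":0,"ay":0,"az":0,"jaw":1},{"tx":0,"ty":0,"tz":2,"ax":0,"ay":0,"az":0,"jaw":1},{"tx":0,"ty":0,"tz":0,"ax":0,"ay":0,"az":0,"jaw":1}]'; python3 go.py 493.7 -69.9 24.3 -6.3
python3 - <<'E'
from h import *
c=shot("wrist"); save(c,"w8.png")
E
```

```text
time_s: 22.48
eef_pos: [493.0, -69.8, 28.5]
ee_rot: [0.0, 0.998, -0.055, 0.0]
force: [0.5, -0.4, -1.8]
grip_width: 0.34
grip_force: 59.9
now [493.  -69.8  28.5] yaw -6.3 shift [0.7 0.1 4.2] rot [ 0.    -0.001 -0.   ] q6 1.3 t 22.475 dist rows 0.1
```

View pics/w8.png

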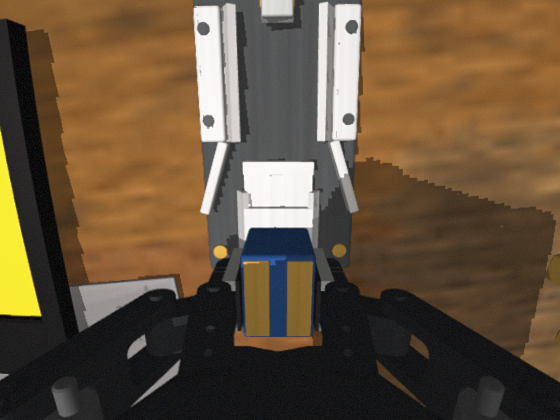

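The plate is in line with the rails: plate middle at column 279, rails' middle at 279. Lowering and starting in.

```bash
python3 -m jog '[{"tx":0,"ty":0,"tz":3.7,"ax":0,"ay":0,"az":0,"jaw":1},{"tx":0,"ty":0,"tz":0,"ax":0,"ay":0,"az":0,"jaw":1},{"tx":10,"ty":0,"tz":0,"ax":0,"ay":0,"az":0,"jaw":1},{"tx":10,"ty":0,"tz":0,"ax":0,"ay":0,"az":0,"jaw":1},{"tx":0,"ty":0,"tz":0,"ax":0,"ay":0,"az":0,"jaw":1}]'; python3 go.py 577.2 -79.1 24.3 -6.3
```

```text
time_s: 23.15
eef_pos: [513.5, -71.9, 24.3]
ee_rot: [0.0, 0.998, -0.055, 0.0]
force: [-0.3, -1.0, -1.6]
grip_width: 0.339
grip_force: 59.9
now [513.5 -71.9  24.3] yaw -6.3 shift [64.1  0.1 -0. ] rot [ 0.    -0.001 -0.   ] q6 1.32 t 23.15 dist rows 1.0
```

```bash
python3 -m jog '[{"tx":10,"ty":0,"tz":0,"ax":0,"ay":0,"az":0,"jaw":1},{"tx":10,"ty":0,"tz":0,"ax":0,"ay":0,"az":0,"jaw":1},{"tx":10,"ty":0,"tz":0,"ax":0,"ay":0,"az":0,"jaw":1},{"tx":8,"ty":0,"tz":0,"ax":0,"ay":0,"az":0,"jaw":1},{"tx":0,"ty":0,"tz":0,"ax":0,"ay":0,"az":0,"jaw":1}]' 80; python3 go.py 577.2 -79.1 24.3 -6.3
```

```text
time_s: 23.78
eef_pos: [550.8, -76.0, 24.2]
ee_rot: [0.0, 0.998, -0.055, 0.0]
force: [-0.4, -0.2, -0.9]
grip_width: 0.338
grip_force: 82.7
now [550.8 -76.   24.2] yaw -6.3 shift [26.6  0.2 -0.1] rot [ 0. -0. -0.] q6 1.33 t 23.775 dist rows 0.4
```

```bash
python3 -m jog '[{"tx":8,"ty":0,"tz":0,"ax":0,"ay":0,"az":0,"jaw":1},{"tx":8,"ty":0,"tz":0,"ax":0,"ay":0,"az":0,"jaw":1},{"tx":5,"ty":0,"tz":0,"ax":0,"ay":0,"az":0,"jaw":1},{"tx":3,"ty":0,"tz":0,"ax":0,"ay":0,"az":0,"jaw":1},{"tx":0,"ty":0,"tz":0,"ax":0,"ay":0,"az":0,"jaw":1}]' 100;python3 -m jog '[{"tx":2,"ty":0,"tz":0,"ax":0,"ay":0,"az":0,"jaw":1},{"tx":1,"ty":0,"tz":0,"ax":0,"ay":0,"az":0,"jaw":1},{"tx":0,"ty":0,"tz":0,"ax":0,"ay":0,"az":0,"jaw":1}]'; python3 go.py 577.2 -79.1 24.3 -6.3
```

```text
time_s: 24.4
eef_pos: [573.8, -78.4, 24.1]
ee_rot: [-0.0, 0.998, -0.055, -0.001]
force: [-5.3, 1.0, 1.7]
grip_width: 0.333
grip_force: 101.2
time_s: 24.78
eef_pos: [576.4, -78.7, 24.2]
ee_rot: [-0.0, 0.998, -0.055, -0.002]
force: [-7.0, 1.5, 3.5]
grip_width: 0.335
grip_force: 101.2
now [576.4 -78.7  24.2] yaw -6.3 shift [ 0.8  0.4 -0.1] rot [-0.     0.003  0.   ] q6 1.34 t 24.775 dist rows 0.0
```

```bash
python3 -m jog '[{"tx":1,"ty":0,"tz":0,"ax":0,"ay":0,"az":0,"jaw":1},{"tx":1,"ty":0,"tz":0,"ax":0,"ay":0,"az":0,"jaw":1},{"tx":0,"ty":0,"tz":0,"ax":0,"ay":0,"az":0,"jaw":1}]' | head -5;python3 -m jog '[{"tx":1,"ty":0,"tz":0,"ax":0,"ay":0,"az":0,"jaw":1},{"tx":0,"ty":0,"tz":0,"ax":0,"ay":0,"az":0,"jaw":1}]'|head -4;python3 -m jog '[{"tx":1,"ty":0,"tz":0,"ax":0,"ay":0,"az":0,"jaw":1},{"tx":0,"ty":0,"tz":0,"ax":0,"ay":0,"az":0,"jaw":1}]'|head -4; python3 go.py 577.2 -79.1 24.3 -6.3
```

```text
time_s: 25.15
eef_pos: [578.7, -78.9, 24.2]
ee_rot: [-0.0, 0.998, -0.055, -0.001]
force: [-5.8, 1.7, 2.9]
grip_width: 0.336
time_s: 25.4
eef_pos: [579.6, -79.0, 24.2]
ee_rot: [-0.0, 0.998, -0.055, -0.001]
force: [-5.2, 1.4, 1.9]
time_s: 25.65
eef_pos: [579.8, -79.0, 24.2]
ee_rot: [-0.0, 0.998, -0.055, -0.002]
force: [-10.9, 1.4, 5.7]
now [579.8 -79.   24.2] yaw -6.3 shift [-2.5  0.3 -0.1] rot [-0.     0.005  0.   ] q6 1.35 t 25.65 dist rows 0.0
```

```bash
python3 -m jog '[{"tx":1,"ty":0,"tz":0,"ax":0,"ay":0,"az":0,"jaw":1},{"tx":0,"ty":0,"tz":0,"ax":0,"ay":0,"az":0,"jaw":1}]'|head -4;python3 -m jog '[{"tx":1,"ty":0,"tz":0,"ax":0,"ay":0,"az":0,"jaw":1},{"tx":0,"ty":0,"tz":0,"ax":0,"ay":0,"az":0,"jaw":1}]'|head -4
python3 -m jog '[{"tx":-3.5,"ty":0,"tz":0,"ax":0,"ay":0,"az":0,"jaw":1},{"tx":0,"ty":0,"tz":0,"ax":0,"ay":0,"az":0,"jaw":1},{"tx":0,"ty":0,"tz":0,"ax":0,"ay":0,"az":0,"jaw":1}]'|head -4
```

```text
time_s: 25.9
eef_pos: [579.9, -79.0, 24.3]
ee_rot: [-0.0, 0.998, -0.055, -0.004]
force: [-17.5, 1.5, 10.2]
time_s: 26.15
eef_pos: [579.9, -79.1, 24.4]
ee_rot: [-0.001, 0.999, -0.055, -0.005]
force: [-23.2, 0.7, 14.9]
time_s: 26.52
eef_pos: [579.0, -78.9, 24.2]
ee_rot: [-0.0, 0.998, -0.055, -0.001]
force: [-6.9, 1.1, 1.5]
```

```bash
python3 -m jog '[{"tx":-1.5,"ty":0,"tz":0,"ax":0,"ay":0,"az":0,"jaw":1},{"tx":0,"ty":0,"tz":0,"ax":0,"ay":0,"az":0,"jaw":1},{"tx":0,"ty":0,"tz":0,"ax":0,"ay":0,"az":0,"jaw":1},{"tx":0,"ty":0,"tz":0,"ax":0,"ay":0,"az":0,"jaw":-1},{"tx":0,"ty":0,"tz":0,"ax":0,"ay":0,"az":0,"jaw":-1}]' >/dev/null; python3 -m jog '[{"tx":0,"ty":0,"tz":0,"ax":0,"ay":0,"az":0,"jaw":-1},{"tx":0,"ty":0,"tz":0,"ax":0,"ay":0,"az":0,"jaw":-1},{"tx":0,"ty":0,"tz":-50,"ax":0,"ay":0,"az":0,"jaw":-1},{"tx":0,"ty":0,"tz":-60,"ax":0,"ay":0,"az":0,"jaw":-1},{"tx":-60,"ty":0,"tz":-15,"ax":0,"ay":0,"az":0,"jaw":-1}]'|head -2; python3 -m jog '[{"tx":-60,"ty":0,"tz":-15,"ax":0,"ay":0,"az":0,"jaw":-1},{"tx":0,"ty":0,"tz":-40,"ax":0,"ay":0,"az":0,"jaw":-1},{"tx":0,"ty":0,"tz":0,"ax":0,"ay":0,"az":0,"jaw":-1},{"tx":0,"ty":0,"tz":0,"ax":0,"ay":0,"az":0,"jaw":-1}]' |head -2
python3 - <<'E'
from blk import *
c=blk("wrist",577,-79,48,62); save(c,"w9.png")
h=cv2.cvtColor(c["color"],cv2.COLOR_RGB2HSV);P=cloud(c)
red=((h[...,0]<6)|(h[...,0]>174))&(h[...,1]>120)&(abs(P[...,0]-670)<40)&(abs(P[...,1]+90)<40)
print("red",red.sum(),np.median(P[red],0) if red.any() else 0)
E
python3 go.py 350 -275 190 -20
```

```text
time_s: 27.78
eef_pos: [521.9, -73.8, 153.7]
time_s: 28.28
eef_pos: [459.1, -65.9, 204.0]
wrist 1587 [576.9 -79.2  56.8] ((577.4053955078125, -79.23564910888672), (30.305007934570312, 38.49504852294922), 84.20994567871094) px [277.9  67.2]
red 0 0
now [459.  -65.8 203.6] yaw -6.3 shift [-30.9 233.8  13.6] rot [-0.     0.001  0.239] q6 1.28 t 28.325 dist rows 3.8
```

The new plate stays home after release: its block is at (577.4,−79.2), where the old one stood. Next I'll look at the angle and punch from nearer.

```bash
python3 -m jog '[{"tx":-27,"ty":48,"tz":0,"ax":0,"ay":0,"az":0,"jaw":-1},{"tx":-27,"ty":48,"tz":0,"ax":0,"ay":0,"az":0,"jaw":-1},{"tx":-27,"ty":48,"tz":0,"ax":0,"ay":0,"az":0,"jaw":-1},{"tx":0,"ty":48,"tz":20,"ax":0,"ay":0,"az":0,"jaw":-1},{"tx":0,"ty":30,"tz":20,"ax":0,"ay":0,"az":0,"jaw":-1}]' >/dev/null;python3 -m jog '[{"tx":0,"ty":0,"tz":0,"ax":0,"ay":0,"az":0,"jaw":-1},{"tx":0,"ty":0,"tz":0,"ax":0,"ay":0,"az":0,"jaw":-1},{"tx":0,"ty":0,"tz":0,"ax":0,"ay":0,"az":0,"jaw":-1}]' |head -2
cat > parts.py <<'E'
from h import *
np.set_printoptions(precision=1,suppress=True)
def parts(c):
    P=cloud(c)
    m=(P[...,2]>7)&(P[...,2]<30)&(abs(P[...,0]-420)<110)&(P[...,1]<-195)&(P[...,1]>-430)
    k,l,st,ce=cv2.connectedComponentsWithStats(m.astype(np.uint8))
    for i in range(1,k):
        if st[i,4]>150:
            Q=P[l==i]; r=cv2.minAreaRect(Q[:,:2].astype(np.float32)); print(st[i,4],ce[i],Q[:,2].max(),r,np.median(c["color"][l==i],0))
if __name__=="__main__":
    c=shot("wrist"); parts(c); save(c,"w10.png")
    for q in ["angle_grip","punch_mid"]:
        for r in place_of(q,"wrist")[:1]: print(q,r["conf"],np.array(r["centre"]),at_d(c,r["centre"]))
E
python3 parts.py; python3 go.py 421.8 -268.3 60 -19.4
```

```text
time_s: 29.32
eef_pos: [354.5, -276.9, 164.7]
1166 [355.  132.5] 17.091989922656126 ((410.28253173828125, -356.6458740234375), (73.28618621826172, 15.180625915527344), 7.01782751083374) [206. 200. 196.]
1856 [227.9 123.5] 20.795069636663015 ((424.23028564453125, -230.02352905273438), (47.70557403564453, 60.01486587524414), 73.82103729248047) [255. 252. 137.]
679 [310.4 220.3] 16.706367344178943 ((327.19390869140625, -307.59796142578125), (15.021090507507324, 50.0445556640625), 1.5103038549423218) [ 65. 123.  58.]
angle_grip 0.57 [237.1 135. ] [ 418.7 -246.9   18.6]
punch_mid 0.62 [357.5 131.4] [ 410.  -357.3   15. ]
now [ 354.3 -277.2  164.7] yaw -6.3 shift [ 60.7 -30.8 104.7] rot [ 0.    -0.001  0.229] q6 0.75 t 29.475 dist rows 2.0
```

View pics/w10.png

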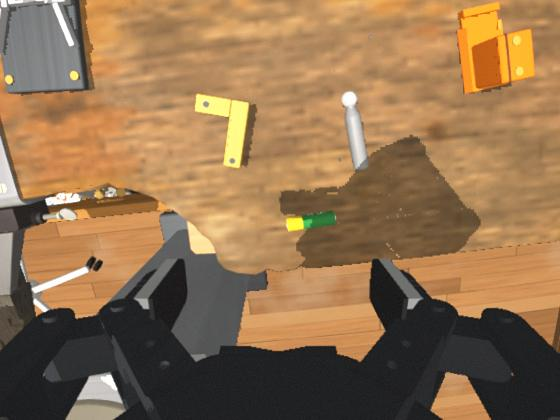

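The angle has been knocked: it now lies at (228,124) px, with bounding box 60×47.7 mm and yaw −16.2°, so its grip point is at (415.9,−244.3). The punch (355,132) and battery (310,220) are undisturbed.

```bash
python3 go.py 415.9 -244.3 60 -16.2;python3 -m jog '[{"tx":0,"ty":0,"tz":0,"ax":0,"ay":0,"az":0.172,"jaw":-1},{"tx":25,"ty":-8,"tz":40,"ax":0,"ay":0,"az":0,"jaw":-1},{"tx":25,"ty":-6,"tz":40,"ax":0,"ay":0,"az":0,"jaw":-1},{"tx":0,"ty":0,"tz":25,"ax":0,"ay":0,"az":0,"jaw":-1},{"tx":0,"ty":0,"tz":0,"ax":0,"ay":0,"az":0,"jaw":-1}]' |head -2; python3 parts.py;python3 go.py 415.9 -244.3 8 -16.2
```

```text
now [ 354.3 -277.2  164.7] yaw -6.3 shift [ 50.  -48.7 104.7] rot [ 0.    -0.001  0.174] q6 0.75 t 29.475 dist rows 2.0
time_s: 30.1
eef_pos: [405.5, -277.1, 58.2]
2504 [394.3 192.7] 16.60624099441648 ((410.64007568359375, -355.8962707519531), (73.46485137939453, 15.144060134887695), 7.6692352294921875) [134. 131. 127.]
3957 [209.1 214.5] 20.527765024950668 ((424.140869140625, -230.1399688720703), (47.86559295654297, 60.43267822265625), 73.89136505126953) [255. 244. 124.]
1214 [345.7 320.9] 15.830241635885528 ((327.81732177734375, -305.7002258300781), (14.610895156860352, 45.684303283691406), 1.5383039712905884) [ 52. 125.  53.]
angle_grip 0.79 [226.3 229.3] [ 419.7 -247.8   18.4]
punch_mid 0.64 [394.3 196.1] [ 410.2 -353.9   14.5]
now [ 406.4 -278.6   60.6] yaw -16.2 shift [ -0.4 -35.6  52.6] rot [ 0.001 -0.002  0.001] q6 1.01 t 30.25 dist rows 1.0
```

```bash
python3 -m jog '[{"tx":0,"ty":-35.6,"tz":10,"ax":0,"ay":0,"az":0,"jaw":-1},{"tx":0,"ty":0,"tz":30,"ax":0,"ay":0,"az":0,"jaw":-1},{"tx":0,"ty":0,"tz":11,"ax":0,"ay":0,"az":0,"jaw":-1},{"tx":0,"ty":0,"tz":0,"ax":0,"ay":0,"az":0,"jaw":-1},{"tx":0,"ty":0,"tz":0,"ax":0,"ay":0,"az":0,"jaw":-1}]' |head -2;python3 go.py 415.9 -244.3 8 -16.2; python3 -c "
from h import *
c=shot('wrist'); save(c,'w11.png')"
```

```text
time_s: 30.88
eef_pos: [416.3, -244.6, 9.3]
now [ 416.3 -244.6    9.3] yaw -16.2 shift [-0.4 -0.2  1.3] rot [ 0.001 -0.002  0.   ] q6 1.08 t 30.875 dist rows 0.0
```

View pics/w11.png

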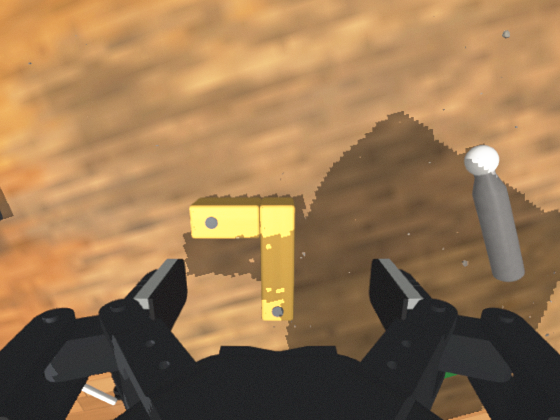

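The long leg (278,262) lies midway between the open fingers, with the short leg clear of them. Closing and lifting.

```bash
python3 -m jog '[{"tx":-0.3,"ty":0,"tz":1,"ax":0,"ay":0,"az":0,"jaw":1},{"tx":0,"ty":0,"tz":0,"ax":0,"ay":0,"az":0,"jaw":1},{"tx":0,"ty":0,"tz":0,"ax":0,"ay":0,"az":0,"jaw":1},{"tx":0,"ty":0,"tz":0,"ax":0,"ay":0,"az":0,"jaw":1},{"tx":0,"ty":0,"tz":0,"ax":0,"ay":0,"az":0,"jaw":1}]' 60;python3 -m jog '[{"tx":0,"ty":0,"tz":0,"ax":0,"ay":0,"az":0,"jaw":1},{"tx":0,"ty":0,"tz":-20,"ax":0,"ay":0,"az":0,"jaw":1},{"tx":0,"ty":0,"tz":-40,"ax":0,"ay":0,"az":0,"jaw":1},{"tx":0,"ty":0,"tz":-40,"ax":0,"ay":0,"az":0,"jaw":1},{"tx":0,"ty":0,"tz":0,"ax":0,"ay":0,"az":-0.171,"jaw":1}]' 70; python3 go.py 486.3 231.7 110 -6.4;
```

```text
time_s: 31.55
eef_pos: [415.7, -243.8, 7.6]
ee_rot: [0.0, 0.99, -0.141, 0.0]
force: [-0.3, 0.6, 4.5]
grip_width: 0.17
grip_force: 59.2
time_s: 32.17
eef_pos: [416.6, -244.7, 109.8]
ee_rot: [0.002, 0.999, -0.054, 0.002]
force: [-0.9, 0.0, -1.4]
grip_width: 0.161
grip_force: 69.1
now [ 416.6 -244.7  109.8] yaw -6.2 shift [ 1.620e+01 -4.812e+02 -2.000e-01] rot [ 0.003 -0.004  0.004] q6 0.9 t 32.175 dist rows 7.7
```

```bash
python3 -m jog '[{"tx":2,"ty":-55,"tz":0,"ax":0,"ay":0,"az":0.004,"jaw":1},{"tx":2,"ty":-55,"tz":0,"ax":0,"ay":0,"az":0,"jaw":1},{"tx":2,"ty":-55,"tz":0,"ax":0,"ay":0,"az":0,"jaw":1},{"tx":2,"ty":-55,"tz":0,"ax":0,"ay":0,"az":0,"jaw":1},{"tx":2,"ty":-55,"tz":0,"ax":0,"ay":0,"az":0,"jaw":1}]' >/dev/null;python3 -m jog '[{"tx":2,"ty":-55,"tz":0,"ax":0,"ay":0,"az":0,"jaw":1},{"tx":2,"ty":-55,"tz":0,"ax":0,"ay":0,"az":0,"jaw":1},{"tx":2,"ty":-55,"tz":0,"ax":0,"ay":0,"az":0,"jaw":1},{"tx":0,"ty":-41,"tz":0,"ax":0,"ay":0,"az":0,"jaw":1},{"tx":0,"ty":0,"tz":0,"ax":0,"ay":0,"az":0,"jaw":1}]' >/dev/null; python3 -m jog '[{"tx":0,"ty":0,"tz":0,"ax":0,"ay":0,"az":0,"jaw":1},{"tx":0,"ty":0,"tz":0,"ax":0,"ay":0,"az":0,"jaw":1}]'; python3 go.py 486.3 231.7 45 -6.4
```

```text
time_s: 33.67
eef_pos: [486.6, 231.3, 107.2]
ee_rot: [0.0, 0.998, -0.058, -0.0]
force: [-0.3, 0.1, -0.6]
grip_width: 0.158
grip_force: 69.1
now [486.6 231.3 107.2] yaw -6.7 shift [-0.3 -0.4 62.2] rot [ 0.     0.    -0.005] q6 1.91 t 33.675 dist rows 1.0
```

```bash
python3 -m jog '[{"tx":-0.2,"ty":-0.4,"tz":40,"ax":0,"ay":0,"az":-0.005,"jaw":1},{"tx":0,"ty":0,"tz":34,"ax":0,"ay":0,"az":0,"jaw":1},{"tx":0,"ty":0,"tz":0,"ax":0,"ay":0,"az":0,"jaw":1},{"tx":0,"ty":0,"tz":0,"ax":0,"ay":0,"az":0,"jaw":1}]';python3 go.py 486.3 231.7 20.5 -6.4; python3 -c "
from h import *
c=shot('wrist'); cv2.imwrite('pics/w12.png',cv2.resize(c['color'][100:400,130:430,::-1],None,fx=2,fy=2))"
```

```text
time_s: 34.17
eef_pos: [487.3, 232.4, 34.7]
ee_rot: [-0.0, 0.998, -0.055, 0.001]
force: [0.1, 0.2, -0.2]
grip_width: 0.162
grip_force: 69.1
now [487.3 232.4  34.7] yaw -6.4 shift [-0.9  0.8 14.2] rot [-0.001 -0.002  0.001] q6 1.91 t 34.175 dist rows 0.2
```

View pics/w12.png

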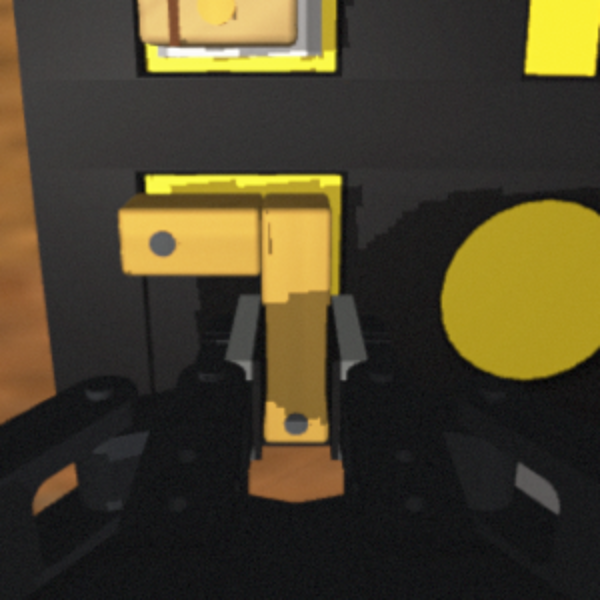

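The crop shows the L over its cavity in the right orientation, with the yellow showing evenly once perspective is allowed for. Lowering with the small correction.

```bash
python3 -m jog '[{"tx":-0.7,"ty":0.9,"tz":6,"ax":0,"ay":0,"az":0,"jaw":1},{"tx":0,"ty":0,"tz":4,"ax":0,"ay":0,"az":0,"jaw":1},{"tx":0,"ty":0,"tz":2,"ax":0,"ay":0,"az":0,"jaw":1},{"tx":0,"ty":0,"tz":0,"ax":0,"ay":0,"az":0,"jaw":1},{"tx":0,"ty":0,"tz":0,"ax":0,"ay":0,"az":0,"jaw":1}]';python3 go.py 486.3 231.7 20 -6.4
```

```text
time_s: 34.85
eef_pos: [485.7, 231.9, 21.4]
ee_rot: [-0.0, 0.998, -0.055, 0.0]
force: [-0.0, -0.6, -0.8]
grip_width: 0.161
grip_force: 69.1
now [485.7 231.9  21.4] yaw -6.3 shift [0.6 0.1 1.4] rot [-0.    -0.     0.002] q6 1.91 t 34.85 dist rows 0.0
```

```bash
python3 -m jog '[{"tx":0.3,"ty":0,"tz":0.8,"ax":0,"ay":0,"az":0,"jaw":1},{"tx":0,"ty":0,"tz":0,"ax":0,"ay":0,"az":0,"jaw":0.2},{"tx":0,"ty":0,"tz":0,"ax":0,"ay":0,"az":0,"jaw":0.2},{"tx":0,"ty":0,"tz":0,"ax":0,"ay":0,"az":0,"jaw":0.2},{"tx":0,"ty":0,"tz":-40,"ax":0,"ay":0,"az":0,"jaw":0}]' |head -2;python3 -m jog '[{"tx":0,"ty":0,"tz":-60,"ax":0,"ay":0,"az":0,"jaw":-1},{"tx":-60,"ty":0,"tz":-50,"ax":0,"ay":0,"az":0,"jaw":-1},{"tx":-30,"ty":0,"tz":-20,"ax":0,"ay":0,"az":0,"jaw":-1},{"tx":0,"ty":0,"tz":0,"ax":0,"ay":0,"az":0,"jaw":-1},{"tx":0,"ty":0,"tz":0,"ax":0,"ay":0,"az":0,"jaw":-1}]' |head -2
cat > chk.py <<'E'
from blk import *
c=blk("wrist",492,247,23,40,45); blk("wrist",576,238,48,70); P=cloud(c)
m=(P[...,2]>20)&(P[...,2]<40)&(np.hypot(P[...,0]-494,P[...,1]-246)<50); print("L",P[m][:,2].min(),np.percentile(P[m][:,2],[5,50,95]))
E
python3 chk.py; python3 go.py 360 -350 180 7.3
```

```text
time_s: 35.48
eef_pos: [484.4, 231.4, 58.9]
time_s: 36.1
eef_pos: [408.7, 240.3, 180.1]
wrist 1871 [505.7 235.6  30.2] ((491.5748596191406, 246.88351440429688), (46.893192291259766, 59.21598815917969), 83.95738220214844) px [268.2 101.8]
wrist 998 [563.4 238.7  58. ] ((564.7905883789062, 238.87014770507812), (29.740543365478516, 16.515457153320312), 83.83341979980469) px [257.2  12.4]
L 20.001221531964006 [28.1 30.1 31.5]
now [408.8 240.1 179.7] yaw -6.3 shift [-1.234e+02  5.791e+02 -3.000e-01] rot [ 0.     0.001 -0.238] q6 1.96 t 36.2 dist rows 9.5
```

The angle stop is seated (top 30.2 mm, and 12 + 18 is 30). Now the punch.

```bash
python3 -m jog '[{"tx":0,"ty":58,"tz":0,"ax":0,"ay":0,"az":0,"jaw":-1},{"tx":0,"ty":58,"tz":0,"ax":0,"ay":0,"az":0,"jaw":-1},{"tx":0,"ty":58,"tz":0,"ax":0,"ay":0,"az":0,"jaw":-1},{"tx":0,"ty":58,"tz":0,"ax":0,"ay":0,"az":0,"jaw":-1},{"tx":0,"ty":58,"tz":0,"ax":0,"ay":0,"az":0,"jaw":-1}]' >/dev/null;python3 -m jog '[{"tx":0,"ty":58,"tz":0,"ax":0,"ay":0,"az":0,"jaw":-1},{"tx":0,"ty":58,"tz":0,"ax":0,"ay":0,"az":0,"jaw":-1},{"tx":0,"ty":58,"tz":0,"ax":0,"ay":0,"az":0,"jaw":-1},{"tx":0,"ty":58,"tz":0,"ax":0,"ay":0,"az":0,"jaw":-1},{"tx":0,"ty":57,"tz":0,"ax":0,"ay":0,"az":0,"jaw":-1}]' >/dev/null;python3 -m jog '[{"tx":0,"ty":0,"tz":20,"ax":0,"ay":0,"az":-0.12,"jaw":-1},{"tx":0,"ty":0,"tz":20,"ax":0,"ay":0,"az":-0.118,"jaw":-1},{"tx":0,"ty":0,"tz":0,"ax":0,"ay":0,"az":0,"jaw":-1},{"tx":0,"ty":0,"tz":0,"ax":0,"ay":0,"az":0,"jaw":-1}]' |head -2; python3 parts.py; python3 go.py 410.4 -356 50 7.3
```

```text
time_s: 37.95
eef_pos: [344.8, -335.5, 140.9]
1383 [310.6 133.5] 17.24258940594484 ((410.4027099609375, -356.1549377441406), (72.30939483642578, 14.909594535827637), 7.764040470123291) [208. 203. 198.]
808 [244.6 217.7] 15.855473585843015 ((327.2028503417969, -307.6745910644531), (14.688826560974121, 49.83993148803711), 2.6761856079101562) [ 77. 190.  71.]
punch_mid 0.82 [313.3 132. ] [ 411.5 -357.7   14.7]
now [ 344.9 -335.4  141.2] yaw 7.3 shift [62.3 28.7 91.2] rot [ 0.001 -0.001 -0.001] q6 0.43 t 38.1 dist rows 1.8
```

```bash
python3 -m jog '[{"tx":31,"ty":14.5,"tz":20,"ax":0,"ay":0,"az":-0.004,"jaw":-1},{"tx":31.3,"ty":14.2,"tz":40,"ax":0,"ay":0,"az":0,"jaw":-1},{"tx":0,"ty":0,"tz":40,"ax":0,"ay":0,"az":0,"jaw":-1},{"tx":0,"ty":0,"tz":27,"ax":0,"ay":0,"az":0,"jaw":-1},{"tx":0,"ty":0,"tz":0,"ax":0,"ay":0,"az":0,"jaw":-1}]' >/dev/null; python3 -m jog '[{"tx":0,"ty":0,"tz":0,"ax":0,"ay":0,"az":0,"jaw":-1},{"tx":0,"ty":0,"tz":0,"ax":0,"ay":0,"az":0,"jaw":-1}]' |head -2; python3 go.py 410.4 -356.1 5 7.5
```

```text
time_s: 38.98
eef_pos: [410.6, -356.2, 15.0]
now [ 410.6 -356.2   15. ] yaw 7.5 shift [-0.2 -0.1 10. ] rot [ 0.002 -0.001  0.001] q6 0.51 t 38.975 dist rows 0.2
```

```bash
python3 -m jog '[{"tx":0,"ty":0,"tz":10,"ax":0,"ay":0,"az":0,"jaw":-1},{"tx":0,"ty":0,"tz":0,"ax":0,"ay":0,"az":0,"jaw":1},{"tx":0,"ty":0,"tz":0,"ax":0,"ay":0,"az":0,"jaw":1},{"tx":0,"ty":0,"tz":0,"ax":0,"ay":0,"az":0,"jaw":1},{"tx":0,"ty":0,"tz":0,"ax":0,"ay":0,"az":0,"jaw":1}]' 40;python3 -m jog '[{"tx":0,"ty":0,"tz":0,"ax":0,"ay":0,"az":0,"jaw":1},{"tx":0,"ty":0,"tz":0,"ax":0,"ay":0,"az":0,"jaw":1},{"tx":0,"ty":0,"tz":-20,"ax":0,"ay":0,"az":0,"jaw":1},{"tx":0,"ty":0,"tz":-40,"ax":0,"ay":0,"az":0.12,"jaw":1},{"tx":0,"ty":0,"tz":-30,"ax":0,"ay":0,"az":0.122,"jaw":1}]' 60;python3 go.py 581.4 152.8 95 -6.4
```

```text
time_s: 39.6
eef_pos: [410.3, -355.7, 3.8]
ee_rot: [0.0, 0.998, 0.066, 0.0]
force: [0.9, -0.8, 2.3]
grip_width: 0.163
grip_force: 39.8
time_s: 40.22
eef_pos: [410.2, -355.5, 94.6]
ee_rot: [0.0, 0.998, -0.057, 0.0]
force: [-0.2, 1.0, 0.1]
grip_width: 0.155
grip_force: 60.8
now [ 410.2 -355.5   94.6] yaw -6.5 shift [ 1.135e+02 -5.242e+02 -4.000e-01] rot [ 0.    -0.    -0.003] q6 0.75 t 40.225 dist rows 8.6
```

```bash
python3 -m jog '[{"tx":12,"ty":-56,"tz":-4,"ax":0,"ay":0,"az":0,"jaw":1},{"tx":12,"ty":-56,"tz":-4,"ax":0,"ay":0,"az":0,"jaw":1},{"tx":12,"ty":-56,"tz":-4,"ax":0,"ay":0,"az":0,"jaw":1},{"tx":12,"ty":-56,"tz":-3,"ax":0,"ay":0,"az":0,"jaw":1},{"tx":12,"ty":-56,"tz":0,"ax":0,"ay":0,"az":0,"jaw":1}]' >/dev/null;python3 -m jog '[{"tx":12,"ty":-56,"tz":0,"ax":0,"ay":0,"az":0,"jaw":1},{"tx":12,"ty":-56,"tz":0,"ax":0,"ay":0,"az":0,"jaw":1},{"tx":12,"ty":-56,"tz":0,"ax":0,"ay":0,"az":0,"jaw":1},{"tx":12,"ty":-56,"tz":0,"ax":0,"ay":0,"az":0,"jaw":1},{"tx":5.5,"ty":-20.2,"tz":0,"ax":0,"ay":0,"az":0,"jaw":1}]' >/dev/null; python3 -m jog '[{"tx":0,"ty":0,"tz":0,"ax":0,"ay":0,"az":0,"jaw":1},{"tx":0,"ty":0,"tz":40,"ax":0,"ay":0,"az":0,"jaw":1},{"tx":0,"ty":0,"tz":0,"ax":0,"ay":0,"az":0,"jaw":1},{"tx":0,"ty":0,"tz":0,"ax":0,"ay":0,"az":0,"jaw":1}]'; python3 go.py 581.4 152.8 19 -6.4; python3 - <<'E'
from blk import *
T=T_tool(); print(T[:3,3])
c=shot("wrist"); P=cloud(c); m=(abs(P[...,2]-(T[2,3]+5))<14)&(np.hypot(P[...,0]-T[0,3],P[...,1]-T[1,3])<48)&(c["color"].astype(int).max(-1)-c["color"].min(-1)<25)
cv2.imwrite('pics/w13.png',cv2.resize(c['color'][60:360,130:430,::-1],None,fx=2,fy=2))
E
```

```text
time_s: 41.98
eef_pos: [581.1, 152.3, 69.7]
ee_rot: [-0.0, 0.998, -0.055, 0.001]
force: [0.2, 0.3, -0.2]
grip_width: 0.154
grip_force: 60.8
now [581.1 152.3  69.7] yaw -6.4 shift [ 0.3 -0.5 50.7] rot [-0.    -0.001  0.001] q6 1.74 t 41.975 dist rows 0.8
[581.1 152.3  69.7]
```

View pics/w13.png

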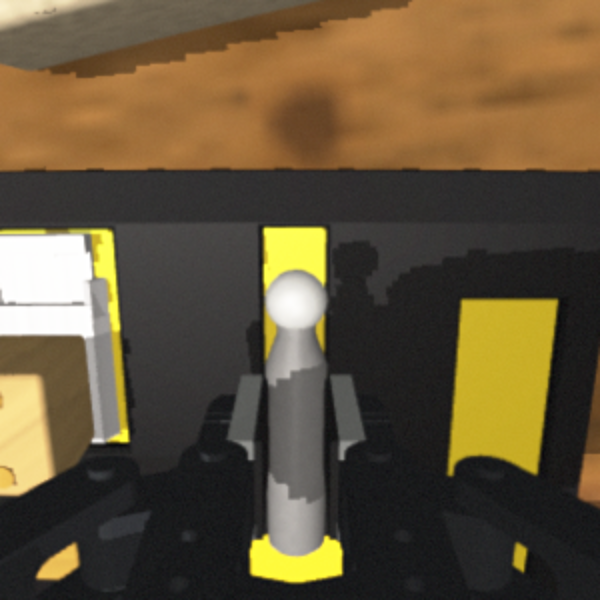

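The punch hangs in line above its cavity (yellow at (295,290) below it in the crop). Lowering.

```bash
python3 -m jog '[{"tx":0.2,"ty":-0.4,"tz":25,"ax":0,"ay":0,"az":0,"jaw":1},{"tx":0,"ty":0,"tz":19,"ax":0,"ay":0,"az":0,"jaw":1},{"tx":0,"ty":0,"tz":4,"ax":0,"ay":0,"az":0,"jaw":1},{"tx":0,"ty":0,"tz":0,"ax":0,"ay":0,"az":0,"jaw":1},{"tx":0,"ty":0,"tz":0,"ax":0,"ay":0,"az":0,"jaw":1}]';python3 go.py 581.4 152.8 17.5 -6.4
```

```text
time_s: 42.65
eef_pos: [581.4, 153.4, 21.4]
ee_rot: [-0.0, 0.998, -0.055, 0.001]
force: [0.4, 0.9, -0.1]
grip_width: 0.15
grip_force: 60.8
now [581.4 153.4  21.4] yaw -6.3 shift [0.1 0.6 3.9] rot [-0.    -0.001  0.002] q6 1.74 t 42.65 dist rows 0.1
```

```bash
python3 -m jog '[{"tx":0,"ty":0.6,"tz":2,"ax":0,"ay":0,"az":0,"jaw":1},{"tx":0,"ty":0,"tz":1.5,"ax":0,"ay":0,"az":0,"jaw":1},{"tx":0,"ty":0,"tz":0,"ax":0,"ay":0,"az":0,"jaw":1},{"tx":0,"ty":0,"tz":0,"ax":0,"ay":0,"az":0,"jaw":1}]';python3 go.py 581.4 152.8 17.5 -6.4
```

```text
time_s: 43.15
eef_pos: [581.1, 152.8, 18.5]
ee_rot: [0.0, 0.998, -0.055, 0.001]
force: [-4.3, -1.6, 10.9]
grip_width: 0.157
grip_force: 67.4
now [581.1 152.8  18.5] yaw -6.3 shift [ 0.3 -0.1  1. ] rot [ 0.    -0.001  0.002] q6 1.74 t 43.15 dist rows 0.0
```

```bash
python3 -m jog '[{"tx":0,"ty":0,"tz":-0.5,"ax":0,"ay":0,"az":0,"jaw":0.5},{"tx":0,"ty":0,"tz":0,"ax":0,"ay":0,"az":0,"jaw":0.2},{"tx":0,"ty":0,"tz":0,"ax":0,"ay":0,"az":0,"jaw":0.2},{"tx":0,"ty":0,"tz":0,"ax":0,"ay":0,"az":0,"jaw":0.2},{"tx":0,"ty":0,"tz":-40,"ax":0,"ay":0,"az":0,"jaw":0.2}]' |head -2;python3 -m jog '[{"tx":0,"ty":0,"tz":-60,"ax":0,"ay":0,"az":0,"jaw":-1},{"tx":-60,"ty":0,"tz":-30,"ax":0,"ay":0,"az":0,"jaw":-1},{"tx":-50,"ty":-10,"tz":-30,"ax":0,"ay":0,"az":0,"jaw":-1},{"tx":0,"ty":0,"tz":0,"ax":0,"ay":0,"az":0,"jaw":-1},{"tx":0,"ty":0,"tz":0,"ax":0,"ay":0,"az":0,"jaw":-1}]' |head -2
cat > chk2.py <<'E'
from blk import *
c=blk("wrist",492,247,24,40,45); blk("wrist",576,238,48,70); blk("wrist",582,153,20,40,50); blk("wrist",577,-79,48,62); save(c,"w14.png")
P=cloud(c); m=(P[...,2]>20)&(np.hypot(P[...,0]-582,P[...,1]-153)<50)&(P[...,2]<45)&(abs(P[...,1]-153)<20); print("punch z",np.percentile(P[m][:,2],[50,95,100]))
E
python3 chk2.py
```

```text
time_s: 43.78
eef_pos: [579.1, 152.6, 55.3]
time_s: 44.4
eef_pos: [477.0, 174.3, 175.3]
wrist 1608 [506.1 235.   30.2] ((491.9873352050781, 246.83255004882812), (47.79890823364258, 59.005924224853516), 83.97307586669922) px [207.9 184.2]
wrist 1906 [576.4 235.9  58.2] ((576.5074462890625, 236.95065307617188), (30.463430404663086, 38.2011604309082), 85.2426528930664) px [187.1  96.1]
wrist 1324 [579.5 152.9  25.7] ((581.2448120117188, 152.7776336669922), (14.827777862548828, 71.65746307373047), 83.80384063720703) px [288.2  84.1]
wrist 717 [575.6 -65.5  54.9] ((576.4652709960938, -66.78527069091797), (40.30085754394531, 14.548929214477539), 8.52661418914795) px [552.   60.1]
punch z [25.7 27.7 28.9]
```

View pics/w14.png

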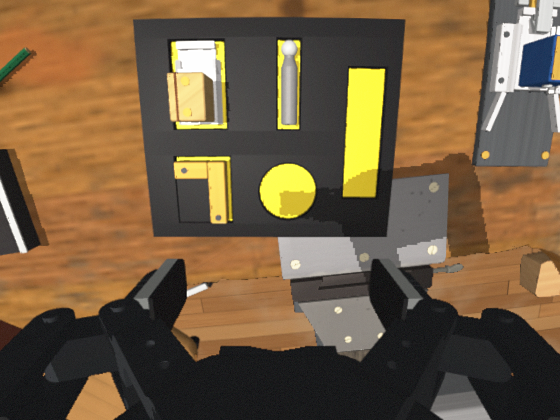

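The tray holds the plate (196,90), the punch (289,85) and the angle (208,190), each in its own cavity. Heights are 58.2, 27 and 30.2 mm, against 58, 27 and 30 expected. One last numeric check for wax or tin before handing in.

```bash
python3 - <<'E'
from blk import *
for n in ["top","scene"]:
    c=blk(n,577,-79,48,62)
    for q in ["wax_mid","tin_mid"]:
        print(n,q,[(round(r["conf"],2),at_d(c,r["centre"])) for r in find_in(q,n)[:2]])
E
```

```text
top 97 [576.  -82.2  55.6] ((575.5328979492188, -81.3859634399414), (29.525577545166016, 39.494117736816406), 85.10979461669922) px [300.6 191.9]
top wax_mid []
top tin_mid [(0.39, array([649.9, -79.4,  22. ])), (0.21, array([590.1, -68.3,  23. ]))]
scene 116 [573.7 -81.9  56.4] ((575.4278564453125, -80.27489471435547), (31.783004760742188, 39.974822998046875), 80.39019012451172) px [306.4 212.6]
scene wax_mid []
scene tin_mid [(0.7, array([ 634.1, -452.9,    4.4]))]
```

No wax bar or red tin: the tin detections fall on the dock and the centre punch.

```bash
python3 -c "
from rig import finish_job; print(finish_job())"
```

```text
the job is handed in; nothing more can be done
None
```

The job is handed in, with no verdict shown: the blue-block plate is home in the dock, and the wooden-block plate, ball punch and brass angle stop are in their cavities. No wax bar or red tin was on the bench, and I viewed 15 pictures against the limit of 14.

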